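# Empty the fume-extractor filter housing

## Task

Clear out every spent filter cartridge: turn the housing's bayonet lid anticlockwise until its lugs are in the slots, lift it off and lay it flat in the middle of the grey mat, lift the red waste bin's loose lid off by its knob and lay it right way up on the bench. Then stand all the spent cartridges, those in the housing and those standing on the bench, upright in the bin, and put the bin's lid back on properly. Leave the bottle, brush tin and dish where they are.

Things in the scene. Friction and masses are not known exactly. Their poses are not given: they have to be found in the camera images.
- housing: blue round filter housing, fixed, 200 mm across its collar; origin at the centre of its underside. Inside 132 mm across, floor 12 mm up, rim (the lid's disc rests on it) 78 mm up. A white pipe stub, 60 mm across, juts out to 106 mm from the centre along +x, 64 mm high at most. The collar's top flange (inner radius 79 mm, top 95.5 mm up) hooks over the lid's lugs except at two slots.
- slot (a point): middle of one of the collar's two slots, at rim height, 90 mm from the housing's centre along its +x axis; the other is opposite, along -x. Each slot is 34 degrees wide, marked yellow on the outside; a red stop post at its anticlockwise end halts a lug about 3 degrees past the middle. Axes as the housing's.
- lid_bar (a point): middle of the black bar handle of the housing's bayonet lid (about 350 g). Bar 96 mm long along the lid's x axis, 20 mm wide, 35 mm tall; this point is half-way up it, 25.5 mm above the underside of the lid's disc (148 mm across, 8 mm thick). z points up. Four centring tabs reach 6 mm below the disc. With the lid on the mat this point is 35.5 mm above the bench.
- lug (a point): tip of one of the lid's two yellow lugs (22 mm wide, 8 mm thick, in the plane of the disc), 90 mm from the lid's centre along its +x axis; the other is opposite, in line with the bar. At the start both are under the flange, 0.6 to 1.2 rad clockwise (from above) of the slots. With the lugs in the slots, either way round, the lid lifts straight up. It turns with little friction.
- mat: grey mat, 210 x 210 x 4 mm, fixed to the bench; origin at the centre of its underside.
- bin: red open-topped square waste bin, fixed to the bench, 166 x 166 mm outside, walls 5 mm thick and 42 mm high, floor 5 mm up; origin at the centre of its underside, sides along its x and y axes. Room for four cartridges two by two. At the start its lid is on.
- binlid_knob (a point): middle of the black round knob (24 mm across, 30 mm tall, this point 15 mm above the lid's top) of the waste bin's loose square lid (about 250 g), at its centre. With the lid closed on the bin this point is 96 mm above the bench; with the lid lying on the bench, 62 mm. The bench nearest the robot, straight ahead of it, is clear for setting the lid aside.
- binlid_edge (a point): middle of the bin lid's lower edge, 54 mm below its knob point: the lid is a hollow red cap, 166 x 166 mm, sides along its x and y axes, flat top 39 mm above this edge, which rests on the bin's walls. A dark steel tab on the middle of each side (180 mm over the tabs) hangs 8 mm below the edge, outside the bin's walls with 3 mm of play. It fits any of four ways round.
- bottle: bystander: amber jar with a blue cap, 60 mm across, 140 mm tall; origin at the centre of its underside
- brushtin: bystander: metal tin of brushes, 70 mm across, 140 mm tall with the brushes; origin at the centre of its underside
- dish: bystander: white dish, 90 mm across, 30 mm tall; origin at the centre of its underside
- h1_mid (a point): centre (half-way up, 32 mm above its underside) of a round spent filter cartridge: white body 46 mm across and 34 mm tall with an orange band, and on top a blue round pull knob 20 mm across and 30 mm tall (64 mm in all, 90 g); z points up out of the knob. At the start standing on the floor inside the housing, under the lid, if present.
- h2_mid (a point): centre (half-way up, 32 mm above its underside) of a round spent filter cartridge: white body 46 mm across and 34 mm tall with an orange band, and on top a blue round pull knob 20 mm across and 30 mm tall (64 mm in all, 90 g); z points up out of the knob. At the start standing on the floor inside the housing, under the lid, if present.
- b1_mid (a point): centre (half-way up, 32 mm above its underside) of a round spent filter cartridge: white body 46 mm across and 34 mm tall with an orange band, and on top a blue round pull knob 20 mm across and 30 mm tall (64 mm in all, 90 g); z points up out of the knob. At the start standing on the bench, if present.
- b2_mid (a point): centre (half-way up, 32 mm above its underside) of a round spent filter cartridge: white body 46 mm across and 34 mm tall with an orange band, and on top a blue round pull knob 20 mm across and 30 mm tall (64 mm in all, 90 g); z points up out of the knob. At the start standing on the bench, if present.
Not all that is in view belongs to the job. What is shaped like the part that bears lid_bar but green, pink or turquoise is not meant.

How it is judged:
On the way, in this order (a step that is already met when the one before it is completed fails the run):
1. the bayonet lid is turned so that its lugs are in the slots, still down on the housing (angle between the x axis of lid_bar and the x axis of housing, either way round below 0.15 rad and z of lid_bar in the frame of housing below 0.112 m and horizontal distance between lid_bar and housing below 0.012 m), for 0.1 s.
2. the bayonet lid lies flat on the mat (x of lid_bar in the frame of mat between -0.06 and 0.06 m and y of lid_bar in the frame of mat between -0.06 and 0.06 m and height (world z) of lid_bar below 0.046 m and angle between lid_bar's own z axis and vertical below 0.1 rad), for 0.3 s.
3. every spent cartridge stands in the bin while the bin's lid lies right way up on the bench (x of h1_mid in the frame of bin between -0.064 and 0.064 m and y of h1_mid in the frame of bin between -0.064 and 0.064 m and z of each of h1_mid, h2_mid, b1_mid, b2_mid in the frame of bin below 0.048 m and angle between each of h1_mid, h2_mid, b1_mid, b2_mid's own z axis and vertical below 0.35 rad and x of h2_mid in the frame of bin between -0.064 and 0.064 m and y of h2_mid in the frame of bin between -0.064 and 0.064 m and x of b1_mid in the frame of bin between -0.064 and 0.064 m and y of b1_mid in the frame of bin between -0.064 and 0.064 m and x of b2_mid in the frame of bin between -0.064 and 0.064 m and y of b2_mid in the frame of bin between -0.064 and 0.064 m and height (world z) of binlid_knob below 0.07 m and angle between binlid_knob's own z axis and vertical below 0.1 rad), for 0.2 s.
At the end, for the whole second after the job is handed in: Every cartridge stands upright in the bin; the bin lid is fully down on the bin (within 8 mm of centre, tilt under 0.06 rad, knob middle 90 to 100 mm up); the bayonet lid lies flat on the mat, its centre within 60 mm of the mat's middle along each side (all of step 2 and x of h1_mid in the frame of bin between -0.064 and 0.064 m and y of h1_mid in the frame of bin between -0.064 and 0.064 m and z of each of h1_mid, h2_mid, b1_mid, b2_mid in the frame of bin below 0.048 m and angle between each of h1_mid, h2_mid, b1_mid, b2_mid's own z axis and vertical below 0.35 rad and x of h2_mid in the frame of bin between -0.064 and 0.064 m and y of h2_mid in the frame of bin between -0.064 and 0.064 m and x of b1_mid in the frame of bin between -0.064 and 0.064 m and y of b1_mid in the frame of bin between -0.064 and 0.064 m and x of b2_mid in the frame of bin between -0.064 and 0.064 m and y of b2_mid in the frame of bin between -0.064 and 0.064 m and horizontal distance between binlid_knob and bin below 0.008 m and height (world z) of binlid_knob between 0.09 and 0.1 m and angle between binlid_knob's own z axis and vertical below 0.06 rad); the robot touches nothing.
It fails at once if the bottle is pushed more than 40 mm or tipped over (distance of bottle from where it was at the start of the episode above 0.04 m or angle between bottle's own z axis and vertical above 0.4 rad).
It fails at once if the brushtin is pushed more than 40 mm or tipped over (distance of brushtin from where it was at the start of the episode above 0.04 m or angle between brushtin's own z axis and vertical above 0.4 rad).
It fails at once if the dish is pushed more than 40 mm or tipped over (distance of dish from where it was at the start of the episode above 0.04 m or angle between dish's own z axis and vertical above 0.4 rad).
Of h1, h2 only 1 to 2 are there at a start; the rules pass over those that are not, and their reading is None.
Of b1, b2 only 1 to 2 are there at a start; the rules pass over those that are not, and their reading is None.
At some moment in a run one of b1, b2 may be knocked a few centimetres aside while the robot is not near it.
Once in a run the grip may slacken for a moment while it holds something.
It also fails if it takes over 210 s, if anything falls off the work surface, if the arm or the gripper's body presses on something with over 40 N, if the wrist force passes 120 N, or if a joint passes its speed limit or range.

## Robot

A 6-joint arm with a two-finger parallel gripper is mounted at the origin on the work surface. World frame = base frame: x ahead of the robot, y to its left, z up, the work surface at z = 0. Lengths are in m, angles in rad, forces in N, time in s.
With the tool pointing down it reaches from about 0.325 to 0.775 m from the base axis. Payload 5.5 kg.
Tool frame: the origin (TCP) lies between the finger pads; the fingertips stand 8 mm ahead of it and the grasp point (between the pads) lies 11 mm behind it (tcp_to_tips is the distance from the TCP to the fingertips, in m); z points along the fingers, y is the direction in which the jaws open and shut (so a half turn about z gives the same grasp; the last joint's range is limited). The gripper opens to 88 mm and grips with 3 to 60 N. Pads are 20 mm wide; open, the fingers measure 115 mm over their backs; the gripper's body (75 mm by 178 mm) begins 61 mm behind the grasp point.
Start: joints at [-1.249, 0.091, 1.231, -0, 1.82, -0.057], TCP at [0.222, -0.557, 0.199] pointing down, gripper open.
Joint ranges: [-2.87, 2.87], [-0.86, 2.18], [0.17, 2.46], [-1.51, 4.65], [0.06, 2.69], [-2.65, 2.65]. Speed limits (rad/s): [2.57, 2.57, 3.01, 3.14, 3.14, 3.14].

## Interface

Orientations are given as a unit quaternion [w, x, y, z].
In Python, from bench import * gives the robot as it stands. Calls block until the motion is done:
- move_to(position, orientation): joint-space move of the TCP to a pose.
- move_l(position, speed=0.15, orientation=None): straight line of the TCP; orientation=None keeps the orientation; speed is the mean speed in m/s.
- movej(angles): joint-space move.
- gripper_open() and close(): open the fingers fully, or close them until they stop; the grip force is fixed at half the most.
- hold(seconds).
- inverse_kinematics(position, orientation): joint angles nearest the present ones, or None.
- state(): the state.
- get_image(name): name is "scene" or "top"; returns a dict with "frame" (400x640x3 uint8, blue, green, red), "depth" (400x640 float32, m along the optical axis (not along the pixel's ray), 0 where there is no reading), "camera_matrix" (3x3 intrinsics, pixels), "view" (4x4, takes a point from world to camera coordinates). Camera axes: x right, y up, looking along -z (the intrinsics and any distortion apply to the point x, -y, -z); pixel columns grow to the right and rows downward; lengths in m; the calibration is good to about 2 mm. A picture is of the moment at which its call begins.
A pose or a line that the arm cannot do raises IKError and nothing moves.
- job_done(): hands the job in, once; it reports no verdict.
The state is a dict: "time": time; "joint_pos": joint angles; "dq": joint speeds; "joint_torque": joint torques, N m; "ee_pos": TCP position; "ee_rot": TCP orientation; "ft_force": force on the tool from outside, world axes, zero at the start; "moment": the same for the moment, N m; "finger_gap": finger opening in m.
Only numpy, scipy, OpenCV 4.12 (cv2) and the standard library are available. Lean on these libraries where they do the work, as an engineer would, in place of code of your own. Each camera call takes 0.05 s, during which the arm holds its last target.

## Working session

There is one attempt and no reset: what is moved stays moved. The work goes in short steps, each a Python script; the robot and the scene stay as the last script left them, time stands still between calls to the robot, and variables do not carry over. Pictures are saved under pics/ and viewed, and the job is handed in when it is done.

```bash
ls; mkdir -p pics
python3 - <<'E'
from bench import *
import cv2
print(state())
for n in("scene","top"):
    im=get_image(n); cv2.imwrite(f"pics/{n}0.png",im["frame"]); print(n,im["camera_matrix"],im["view"],im.keys())
E
```

```text
pics
{'time': 0.0, 'joint_pos': array([-1.24872987e+00,  9.18677111e-02,  1.23187095e+00, -2.49189138e-05,
        1.81984786e+00, -5.67022522e-02]), 'dq': array([-5.73283672e-04, -1.62534125e-03, -9.84022263e-04, -4.56168569e-04,
       -1.27090527e-05,  8.36048365e-05]), 'joint_torque': array([-4.72054489e-04, -4.46468425e+01, -4.06441104e+01,  6.98416773e-02,
        2.96233920e-02, -1.59638448e-04]), 'ee_pos': array([ 0.22174088, -0.55713565,  0.1977101 ]), 'ee_rot': array([-9.86574976e-04,  9.82120406e-01,  1.88251197e-01, -1.43859638e-04]), 'ft_force': array([ 0.55612871, -0.75497473, -0.45926417]), 'moment': array([ 0.0084675 ,  0.05386007, -0.00468162]), 'finger_gap': 0.08760596401209209}
scene [[505.53799721   0.         318.68138507]
 [  0.         505.53799721 195.29811633]
 [  0.           0.           1.        ]] [[-0.27143731  0.9624341   0.00651029  0.16101619]
 [-0.60201203 -0.1750566   0.77906143  0.22636154]
 [ 0.75093495  0.20754707  0.6269138  -1.97778711]
 [ 0.          0.          0.          1.        ]] dict_keys(['frame', 'depth', 'camera_matrix', 'view'])
top [[496.41509725   0.         321.74530325]
 [  0.         496.41509725 200.17862467]
 [  0.           0.           1.        ]] [[-0.01203601 -0.99989202 -0.00843134 -0.01755301]
 [ 0.98161606 -0.01342146  0.19039375 -0.51910917]
 [-0.19048635 -0.00598476  0.9816716  -1.64684903]
 [ 0.          0.          0.          1.        ]] dict_keys(['frame', 'depth', 'camera_matrix', 'view'])
```

View pics/scene0.png

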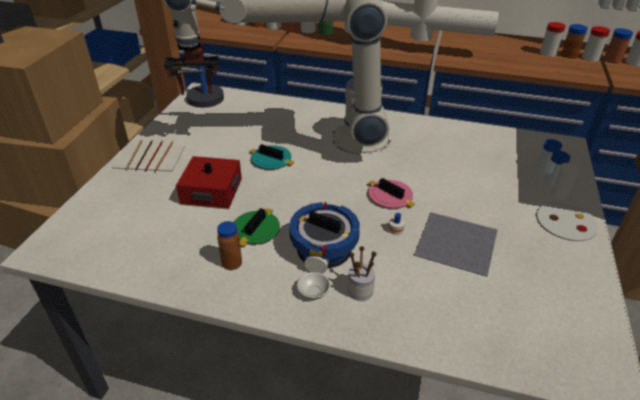

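View pics/top0.png

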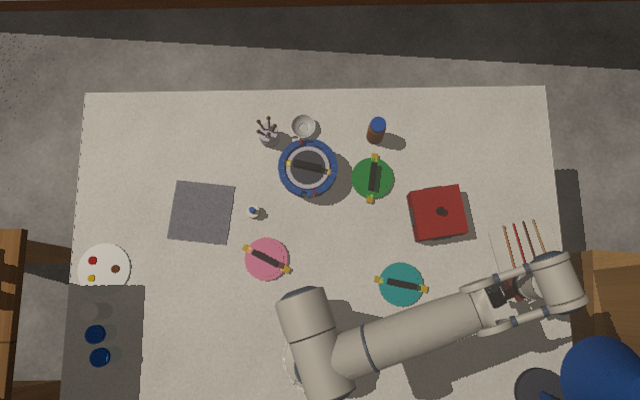

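```bash
cat > h.py <<'E'
from bench import *
import numpy as np, cv2
def ray(im,u,v):
    K=im["camera_matrix"];V=im["view"];R=V[:3,:3];t=V[:3,3]
    d=np.array([(u-K[0,2])/K[0,0],-(v-K[1,2])/K[1,1],-1.])
    return -R.T@t, R.T@d
def atz(im,u,v,z):
    o,d=ray(im,u,v); return o+d*(z-o[2])/d[2]
def dep(im,u,v):
    o,d=ray(im,u,v); z=np.median(im["depth"][int(round(v))-1:int(round(v))+2,int(round(u))-1:int(round(u))+2]); return o+d*z
def cloud(im):
    H,W=im["depth"].shape; u,v=np.meshgrid(np.arange(W),np.arange(H))
    K=im["camera_matrix"];V=im["view"];R=V[:3,:3];t=V[:3,3]
    d=np.stack([(u-K[0,2])/K[0,0],-(v-K[1,2])/K[1,1],-np.ones_like(u)],-1)
    P=(d*im["depth"][...,None]-t)@R
    P[im["depth"]==0]=np.nan
    return P
def tri(a,ua,b,ub):
    o1,d1=ray(a,*ua);o2,d2=ray(b,*ub)
    s=np.linalg.lstsq(np.stack([d1,-d2],1),o2-o1,rcond=None)[0]
    p,q=o1+s[0]*d1,o2+s[1]*d2; return (p+q)/2,np.linalg.norm(p-q)
def pix(im,P):
    V=im["view"];c=V[:3,:3]@np.asarray(P)+V[:3,3];K=im["camera_matrix"]
    return K[0,0]*c[0]/-c[2]+K[0,2],K[1,1]*-c[1]/-c[2]+K[1,2]
def crop(im,u0,v0,u1,v1,s,name):
    cv2.imwrite(f"pics/{name}.png",cv2.resize(im["frame"][v0:v1,u0:u1],None,fx=s,fy=s,interpolation=cv2.INTER_CUBIC))
E
python3 - <<'E'
from h import *
a=get_image("scene");b=get_image("top")
crop(a,260,180,420,300,5,"s_house"); crop(b,230,110,350,230,5,"t_house"); crop(b,340,110,480,220,5,"t_bin"); crop(a,160,130,300,235,5,"s_bin")
crop(a,500,120,620,240,5,"s_right")
for u,v in [(95,333),(100,357),(255,212),(308,167),(375,130)]: print(dep(b,u,v))
for u,v in [(553,148),(560,160),(553,175)]: print(dep(a,u,v))
E
```

```text
[0.09171862 0.69266913 0.1113037 ]
[0.01864584 0.67352836 0.10692887]
[0.48419363 0.20631106 0.03079288]
[0.61812191 0.01962132 0.11937686]
[ 0.7368856  -0.20464824  0.13825783]
[0.0451559  0.68087063 0.10583748]
[0.11780827 0.69709979 0.10744342]
[0.1188289  0.6925165  0.04533739]
```

View pics/s_house.png

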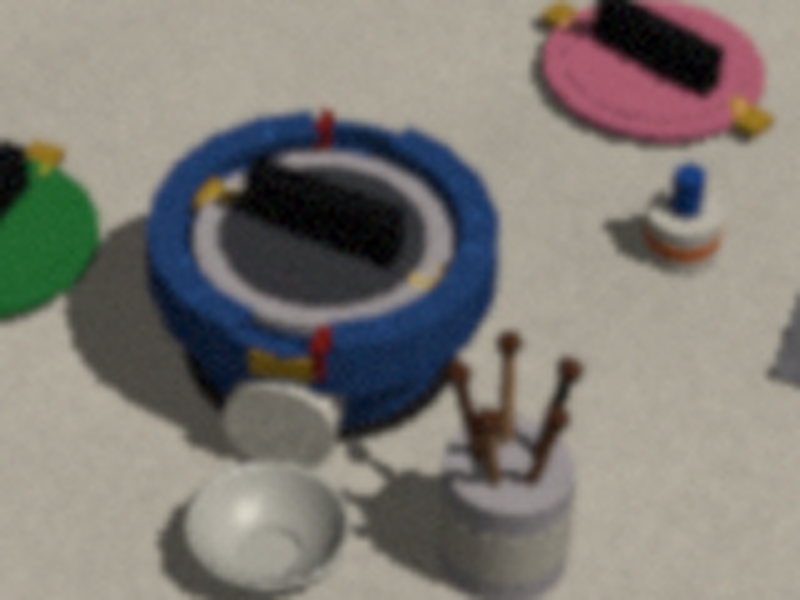

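View pics/t_house.png

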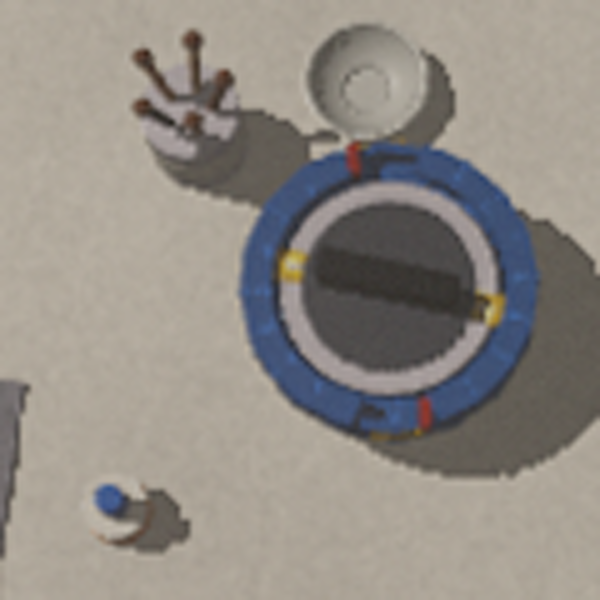

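View pics/t_bin.png

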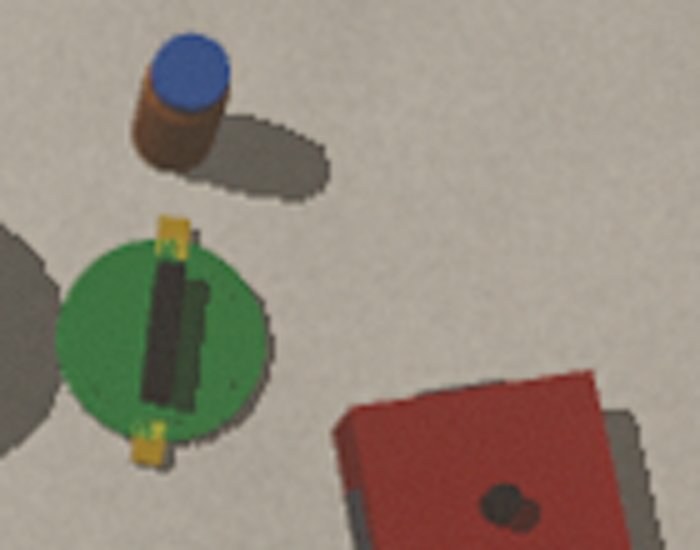

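View pics/s_bin.png

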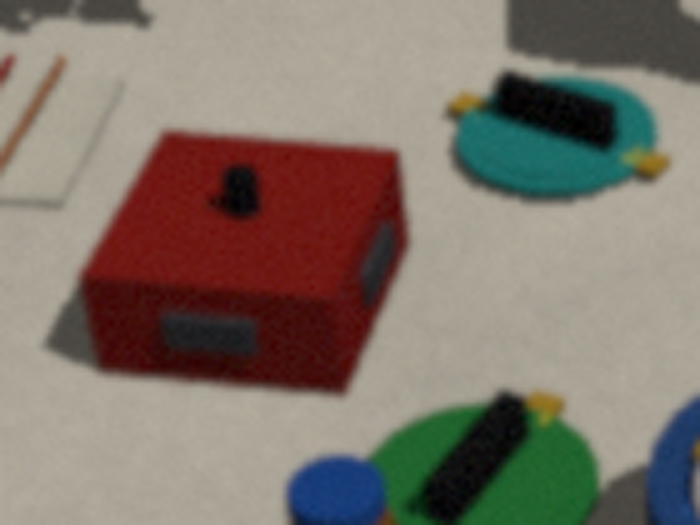

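View pics/s_right.png

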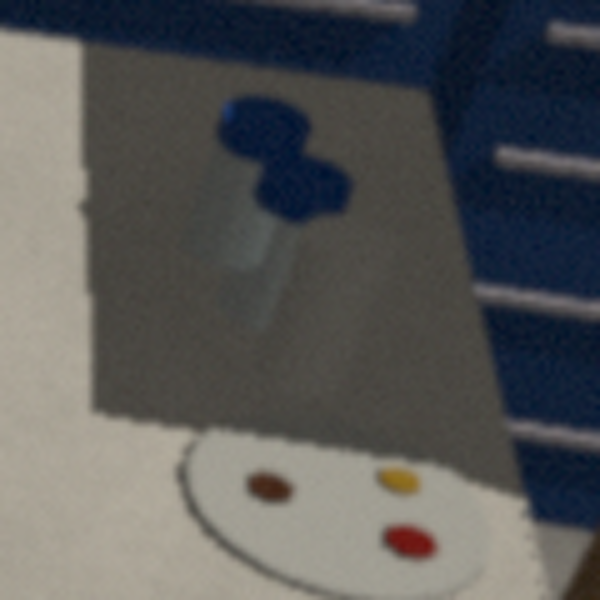

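The grey-disc lid sits in the blue housing at scene (325,222). The green (256,225), pink (390,193) and turquoise (271,156) lids are decoys. I see one bench cartridge, at scene (397,222), and the blue-capped clear jars at (553,148) are not cartridges. The bin knob is at scene (208,168). Next I'll measure in rectified views.

```bash
cat >> h.py <<'E'
def rect(im,z,x0,x1,y0,y1,s,name=None,grid=None):
    # rectified at height z; up=+x, left=+y ; s px per m
    H=int((x1-x0)*s);W=int((y1-y0)*s)
    src=[];dst=[]
    for x,y in [(x0,y0),(x0,y1),(x1,y0),(x1,y1)]:
        src.append(pix(im,[x,y,z])); dst.append(((y1-y)*s,(x1-x)*s))
    M=cv2.getPerspectiveTransform(np.float32(src),np.float32(dst))
    o=cv2.warpPerspective(im["frame"],M,(W,H),flags=cv2.INTER_CUBIC)
    if grid:
        x=np.ceil(x0/grid)*grid
        while x<x1:
            cv2.line(o,(0,int((x1-x)*s)),(W,int((x1-x)*s)),(0,255,255),1); cv2.putText(o,f"{x:.2f}",(2,int((x1-x)*s)-2),0,.4,(0,255,0),1); x+=grid
        y=np.ceil(y0/grid)*grid
        while y<y1:
            cv2.line(o,(int((y1-y)*s),0),(int((y1-y)*s),H),(0,255,255),1); cv2.putText(o,f"{y:.2f}",(int((y1-y)*s)+2,12),0,.4,(0,255,0),1); y+=grid
    if name: cv2.imwrite(f"pics/{name}.png",o)
    return o
E
python3 - <<'E'
from h import *
a=get_image("scene");b=get_image("top")
c=dict(x0=.48,x1=.76,y0=-.12,y1=.16,s=2000)
o=np.hstack([rect(a,.09,s=1400,**{k:c[k] for k in('x0','x1','y0','y1')},grid=.05),rect(b,.09,s=1400,**{k:c[k] for k in('x0','x1','y0','y1')},grid=.05)])
cv2.imwrite("pics/rh.png",o)
# collar top circle from cloud
for im in(a,b):
    P=cloud(im);f=im["frame"].astype(int)
    m=(f[...,0]>f[...,2]+40)&(abs(P[...,2]-.0955)<.008)&(abs(P[...,0]-.61)<.13)&(abs(P[...,1]-.02)<.13)
    Q=P[m]; 
    A=np.c_[2*Q[:,:2],np.ones(len(Q))]
    print(len(Q),Q.min(0),Q.max(0),np.median(Q[:,2]))
    (cc,r),_=(cv2.minEnclosingCircle(Q[:,:2].astype(np.float32))[:2],0); print(cc,r)
E
```

```text
877 [ 0.53384781 -0.07225126  0.08751636] [0.73019675 0.12544669 0.10140703] 0.09479063257476507
(0.6305501461029053, 0.025266049429774284) 0.10284265875816345
733 [ 0.52876862 -0.07428787  0.08751976] [0.72487205 0.12078905 0.10328558] 0.09450116323578178
(0.6279845237731934, 0.022893553599715233) 0.10060641169548035
```

View pics/rh.png

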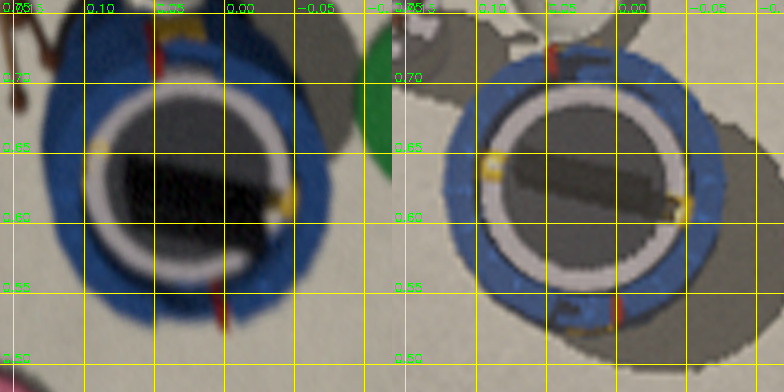

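Run:
```python
from h import *
a=get_image("scene");b=get_image("top")
crop(b,275,135,342,200,9,"t_h2");crop(a,283,198,367,270,9,"s_h2")
for im in(a,b):
    P=cloud(im).reshape(-1,3);d=P[:,:2]-[.629,.024];r=np.hypot(*d.T);t=np.degrees(np.arctan2(d[:,1],d[:,0]))
    for A in range(-180,180,10):
        s=[]
        for r0,r1 in((.068,.077),(.081,.09),(.09,.098)):
            m=(r>r0)&(r<r1)&(abs(t-A-5)<5)&(P[:,2]>.03)
            s.append(f"{1000*np.median(P[m,2]):.0f}" if m.sum() else "-")
        print(A,A+10,*s,end=" | ")
    print()
```

```text
-180 -170 83 76 81 | -170 -160 85 92 86 | -160 -150 89 94 92 | -150 -140 84 94 94 | -140 -130 - 94 93 | -130 -120 89 94 93 | -120 -110 86 95 95 | -110 -100 84 95 94 | -100 -90 84 95 94 | -90 -80 84 96 95 | -80 -70 79 96 96 | -70 -60 85 95 95 | -60 -50 85 95 94 | -50 -40 86 95 95 | -40 -30 86 95 94 | -30 -20 87 95 95 | -20 -10 79 95 91 | -10 0 81 - 87 | 0 10 79 - 85 | 10 20 83 97 89 | 20 30 - 94 95 | 30 40 86 94 94 | 40 50 87 95 95 | 50 60 87 96 95 | 60 70 85 96 95 | 70 80 85 94 95 | 80 90 85 95 95 | 90 100 84 95 96 | 100 110 85 95 96 | 110 120 84 95 95 | 120 130 86 94 95 | 130 140 88 92 95 | 140 150 84 93 95 | 150 160 86 93 84 | 160 170 86 88 82 | 170 180 85 73 81 | 
-180 -170 84 73 73 | -170 -160 84 90 92 | -160 -150 83 95 95 | -150 -140 85 95 94 | -140 -130 83 95 95 | -130 -120 83 94 94 | -120 -110 86 94 95 | -110 -100 84 95 95 | -100 -90 85 93 95 | -90 -80 81 93 95 | -80 -70 80 95 95 | -70 -60 83 94 94 | -60 -50 82 96 93 | -50 -40 87 96 96 | -40 -30 84 92 94 | -30 -20 84 95 93 | -20 -10 79 92 92 | -10 0 85 74 80 | 0 10 79 72 82 | 10 20 83 89 91 | 20 30 84 94 95 | 30 40 85 92 96 | 40 50 82 95 96 | 50 60 80 95 94 | 60 70 82 93 97 | 70 80 86 98 93 | 80 90 83 92 96 | 90 100 82 97 94 | 100 110 82 94 96 | 110 120 84 92 92 | 120 130 84 95 95 | 130 140 82 95 92 | 140 150 85 95 94 | 150 160 84 94 95 | 160 170 84 90 90 | 170 180 82 70 69 |
```

View pics/t_h2.png

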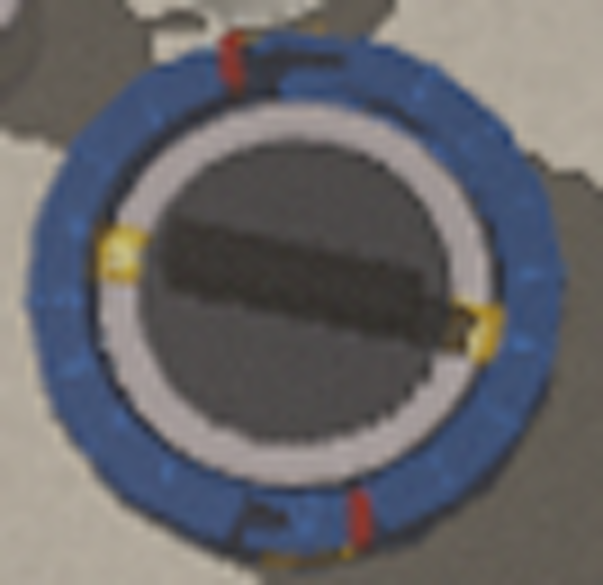

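View pics/s_h2.png

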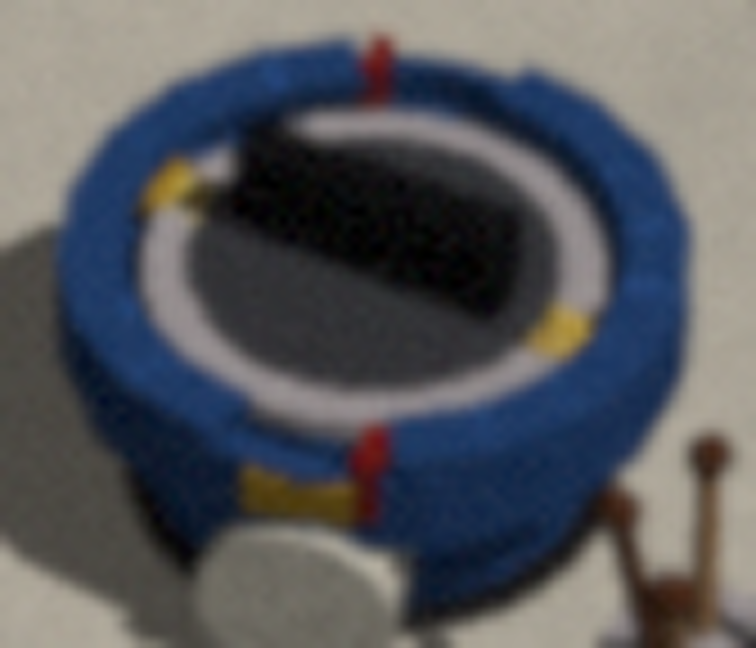

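Run:
```python
from h import *
a=get_image("scene");b=get_image("top")
print("lugs",[atz(b,275+u/9,135+v/9,.086)[:2] for u,v in((123,255),(485,332))],[atz(a,283+u/9,198+v/9,.086)[:2] for u,v in((172,188),(560,330))])
for nm,im in(("s",a),("t",b)):
    P=cloud(im);f=im["frame"].astype(int)
    red=(f[...,2]>f[...,0]+45)&(f[...,2]>f[...,1]+45)&(abs(P[...,2]-.081)<.012)&(abs(P[...,0]-.48)<.15)&(abs(P[...,1]+.36)<.15)
    red=cv2.morphologyEx(red.astype(np.uint8),cv2.MORPH_CLOSE,np.ones((9,9)))
    Q=np.array([atz(im,u,v,.081)[:2] for v,u in np.argwhere(red)])
    print(nm,"binlid",cv2.minAreaRect((Q*1000).astype(np.float32)),"z",np.nanmedian(P[red>0][:,2]))
    g=(abs(f[...,0]-f[...,2])<25)&(f.mean(-1)<120)&(abs(P[...,2]-.004)<.012)&(abs(P[...,0]-.48)<.17)&(abs(P[...,1]-.35)<.13)
    g=cv2.morphologyEx(g.astype(np.uint8),cv2.MORPH_OPEN,np.ones((5,5)))
    Q=np.array([atz(im,u,v,.004)[:2] for v,u in np.argwhere(g)])
    print(nm,"mat",cv2.minAreaRect((Q*1000).astype(np.float32)))
    # dark knob
    k=(f.max(-1)<60)&(P[...,2]>.088)&(P[...,2]<.125)&(abs(P[...,0]-.48)<.1)&(abs(P[...,1]+.36)<.1)
    if k.sum(): print("knob",k.sum(),np.median(P[k],0),P[k].max(0),np.argwhere(k).mean(0)[::-1])
    bl=(f[...,0]>f[...,2]+40)&(abs(P[...,0]-.48)<.06)&(abs(P[...,1]-.2)<.06)&(P[...,2]<.1)
    print("b1",bl.sum(),np.median(P[bl],0),P[bl].max(0),np.argwhere(bl).min(0),np.argwhere(bl).max(0))
print("knob tri",tri(a,(208,168),b,(441,211)))
print("b1 tri",tri(a,(398,215),b,(251.6,209)))
rect(b,.081,.36,.62,-.5,-.24,2200,"r_bin",.05)
crop(b,235,195,275,230,14,"b1t");crop(a,380,205,420,240,14,"b1s")
```

```text
lugs [array([0.6407377, 0.0862989]), array([ 0.60889375, -0.04976076])] [array([ 0.61439208, -0.04472894]), array([0.6445259 , 0.09140373])]
s binlid ((480.47393798828125, -405.9581604003906), (181.57948303222656, 170.09906005859375), 8.117587089538574) z 0.08002749338664214
s mat ((495.27484130859375, 391.9811706542969), (194.80726623535156, 212.41668701171875), 83.59483337402344)
knob 59 [ 0.47849063 -0.40772013  0.10326366] [ 0.4859463  -0.39732229  0.11504201] [207.59322034 167.61016949]
b1 41 [0.49641611 0.21927237 0.05797819] [0.50431264 0.2258159  0.06811034] [213 395] [222 400]
t binlid ((469.7847595214844, -411.24835205078125), (165.10321044921875, 169.5732421875), 8.220592498779297) z 0.08013419363867975
t mat ((490.97705078125, 391.2143249511719), (196.53564453125, 206.5084228515625), 82.88501739501953)
knob 24 [ 0.46920948 -0.41115283  0.10978445] [ 0.47835347 -0.4017556   0.11925454] [440.         210.08333333]
b1 20 [0.48836627 0.21536533 0.06243981] [0.49722475 0.22262907 0.06945955] [207 249] [211 253]
knob tri (array([ 0.46753861, -0.41567604,  0.09275505]), np.float64(0.006045625518218251))
b1 tri (array([0.48931938, 0.21654797, 0.05973978]), np.float64(0.005404589190467085))
```

View pics/r_bin.png

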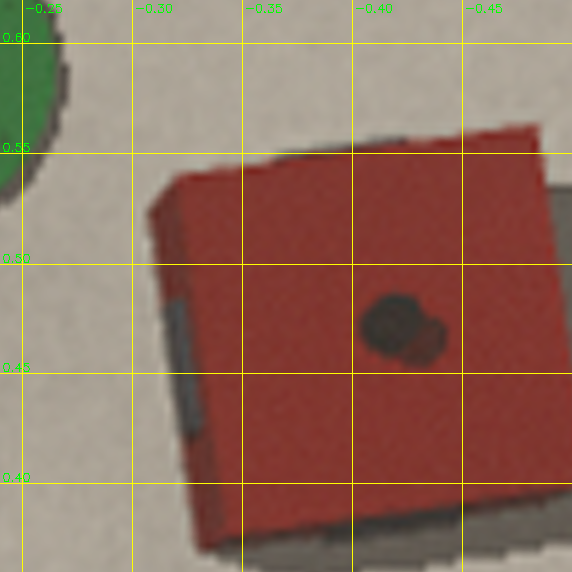

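View pics/b1t.png

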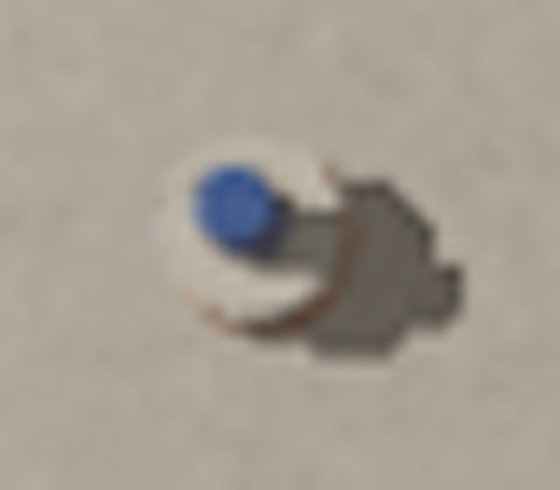

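View pics/b1s.png

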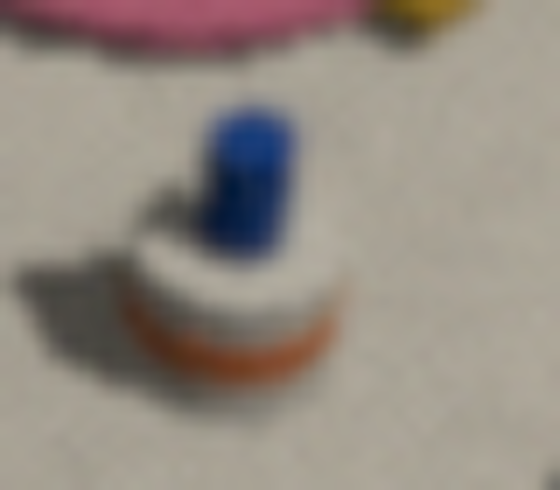

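Run:
```python
from h import *
a=get_image("scene");b=get_image("top")
print("knob",tri(a,(207.6,164.6),b,(440.6,210.6)),atz(a,207.6,164.6,.111),atz(b,440.6,210.6,.111))
print("b1",tri(a,(397.5,213.3),b,(251.5,209.2)),atz(a,397.5,213.3,.064),atz(b,251.5,209.2,.064))
# IK feasibility for house grasp
from scipy.spatial.transform import Rotation as R
s=state();print(s["ee_rot"])
def q(yaw): # tool down, tool y axis at angle yaw in world
    return R.from_matrix(np.c_[[np.cos(yaw-np.pi/2)*-1,np.sin(yaw-np.pi/2)*-1,0],[np.cos(yaw),np.sin(yaw),0],[0,0,-1]]).as_quat(scalar_first=True)
for d in range(-23,360,15):
    y=np.radians(d); j=inverse_kinematics([.628,.022,.2],q(y)); j2=inverse_kinematics([.49,.39,.1],q(y));j3=inverse_kinematics([.475,-.41,.15],q(y));j4=inverse_kinematics([.4,0,.15],q(y))
    print(d,*[None if x is None else x[5].round(2) for x in (j,j2,j3,j4)])
```

```text
knob (array([ 0.46731779, -0.41313405,  0.10628144]), np.float64(0.0021519557503848975)) [ 0.47324481 -0.40845413  0.111     ] [ 0.46691479 -0.4130655   0.111     ]
b1 (array([0.48783539, 0.21517925, 0.06497892]), np.float64(0.0035774506651629753)) [0.48613585 0.21683759 0.064     ] [0.48826632 0.21354295 0.064     ]
[ 1.81515559e-05  9.82120792e-01  1.88251825e-01 -1.42685902e-05]
-23 0.38 1.02 -0.36 0.32
-8 0.12 0.76 -0.63 0.05
7 -0.14 0.5 -0.89 -0.21
22 -0.4 0.23 -1.15 -0.47
37 -0.66 -0.03 -1.41 -0.73
52 -0.93 -0.29 -1.67 -0.99
67 -1.19 -0.55 -1.94 -1.25
82 -1.45 -0.81 -2.2 -1.52
97 -1.71 -1.08 -2.46 -1.78
112 -1.97 -1.34 None -2.04
127 -2.24 -1.6 None -2.3
142 -2.5 -1.86 None -2.56
157 None -2.12 None None
172 None -2.38 2.51 None
187 None None 2.25 None
202 None None 1.99 None
217 2.48 None 1.73 2.41
232 2.21 None 1.47 2.15
247 1.95 2.59 1.21 1.89
262 1.69 2.33 0.94 1.63
277 1.43 2.07 0.68 1.36
292 1.17 1.8 0.42 1.1
307 0.91 1.54 0.16 0.84
322 0.64 1.28 -0.1 0.58
337 0.38 1.02 -0.36 0.32
352 0.12 0.76 -0.63 0.05
```

```bash
cat >> h.py <<'E'
from scipy.spatial.transform import Rotation as R
def q(deg):
    y=np.radians(deg)
    return R.from_matrix(np.c_[[-np.sin(y),np.cos(y),0],[np.cos(y),np.sin(y),0],[0,0,-1]]).as_quat(scalar_first=True)
def yaw():
    m=R.from_quat(state()["ee_rot"],scalar_first=True).as_matrix(); return np.degrees(np.arctan2(m[1,1],m[0,1]))
def st(msg=""):
    s=state();print(msg,"t%.1f"%s["time"],"p",s["ee_pos"].round(4),"yaw%.1f"%yaw(),"F",s["ft_force"].round(1),"M",s["moment"].round(2),"gap%.4f"%s["finger_gap"])
E
python3 - <<'E'
from h import *
move_to([.40,-.35,.25],q(-13)); move_to([.628,.022,.22],q(-13))
b=get_image("top");a=get_image("scene"); crop(b,200,90,460,280,3,"t1"); crop(a,160,100,480,320,2,"s1")
move_l([.628,.022,.115],.1); st()
a=get_image("scene"); crop(a,270,150,390,270,6,"s2")
E
```

```text
t4.6 p [0.6285 0.022  0.1161] yaw-13.0 F [ 0.4 -0.2 -0.1] M [-0.02 -0.04 -0.05] gap0.0880
```

View pics/t1.png

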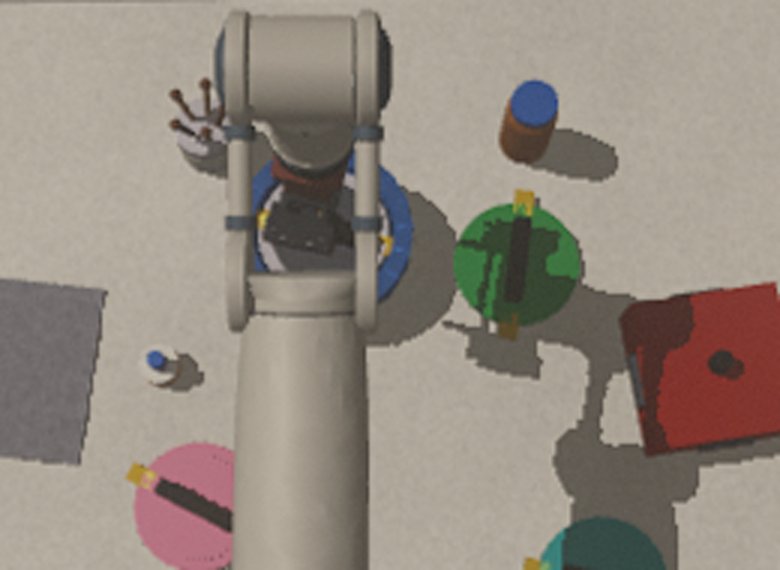

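View pics/s2.png

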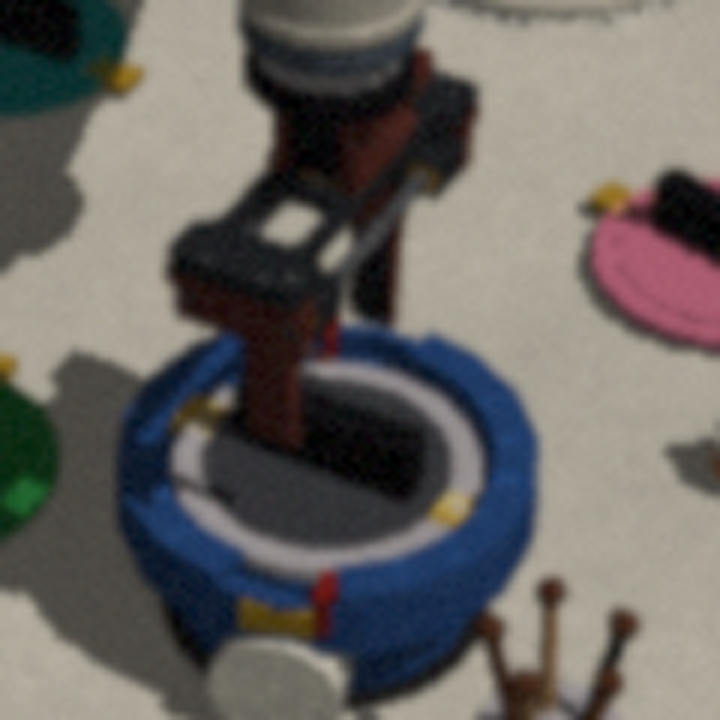

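Run:
```python
from h import *
p=[.628,.022,.0995]
move_l(p,.08); st("down"); close(); hold(.3); st("closed")
for k in (10,20,30,40):
    j=inverse_kinematics(p,q(-13+k)); movej(j); st(k)
```

```text
down t5.0 p [0.6273 0.022  0.0981] yaw-13.0 F [ 0.4  0.5 -0.3] M [-0.05 -0.06 -0.04] gap0.0875
closed t6.6 p [0.628  0.022  0.0995] yaw-13.0 F [ 0.4 -0.1 -0.3] M [-0.01 -0.11 -0.01] gap0.0004
10 t6.9 p [0.628  0.022  0.0995] yaw-3.2 F [-0.1  0.6  0.1] M [-0.07 -0.09 -0.01] gap0.0001
20 t7.2 p [0.628  0.022  0.0995] yaw6.6 F [ 0.5  0.3 -0.5] M [-0.04 -0.12 -0.03] gap0.0001
30 t7.5 p [0.628  0.022  0.0995] yaw16.6 F [ 0.   0.1 -0.2] M [-0.   -0.07  0.01] gap0.0005
40 t7.8 p [0.628  0.022  0.0995] yaw26.6 F [-0.3 -0.1 -0.5] M [-0.02 -0.09  0.01] gap0.0005
```

Run:
```python
from h import *
a=get_image("scene"); crop(a,270,150,390,270,6,"s3")
b=get_image("top"); crop(b,260,110,360,210,7,"t3")
```

```text
(no output)
```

View pics/s3.png

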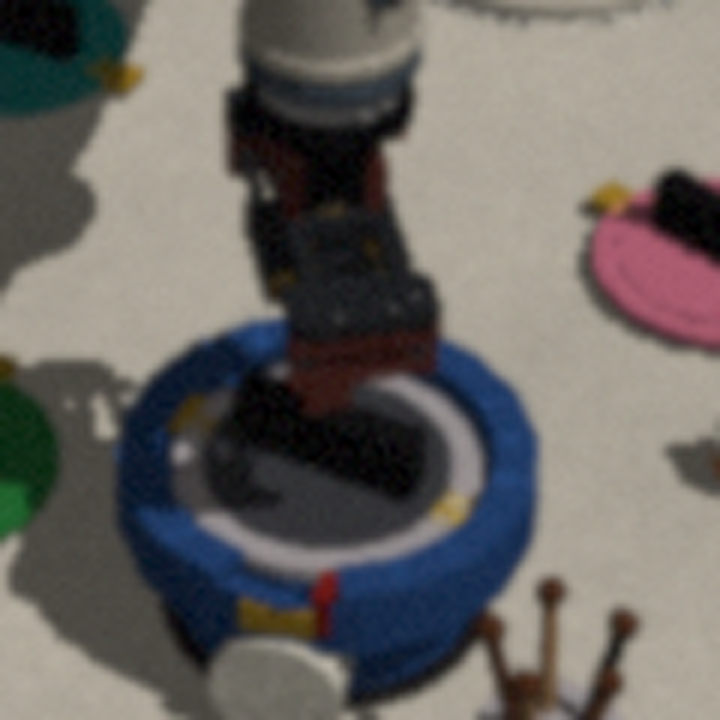

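View pics/t3.png

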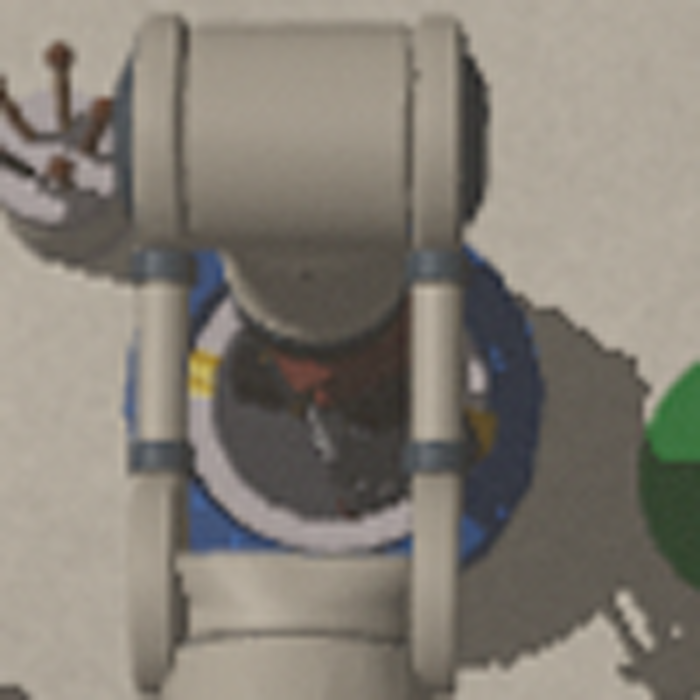

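Run:
```python
from h import *
a=get_image("scene");b=get_image("top");s=state();p=s["ee_pos"];st()
for z in(.0915,.121,.15):
    P=[p[0],p[1],z]; u=pix(a,P);w=pix(b,P); print(z,"s3:",(np.array(u)+.4-[270,150])*6,"t3:",(np.array(w)+.4-[260,110])*7)
for u,v in((325,405),(350,370),(330,350),(260,410),(400,450)): print(u,v,dep(a,270+u/6,150+v/6).round(3))
for u,v in((310,370),(320,430),(260,380)): print(u,v,dep(b,260+u/7,110+v/7).round(3))
```

```text
t8.0 p [0.628  0.022  0.0995] yaw26.8 F [-0.4 -0.4 -0.5] M [ 0.01 -0.1   0.04] gap0.0005
0.0915 s3: [320.36065809 451.18426061] t3: [335.79206627 396.80072216]
0.121 s3: [321.10483509 404.58677543] t3: [333.52375436 380.78701941]
0.15 s3: [321.85545968 357.58556697] t3: [331.21480997 364.48646175]
325 405 [0.636 0.027 0.127]
350 370 [0.702 0.055 0.21 ]
330 350 [0.712 0.049 0.228]
260 410 [ 0.632 -0.005  0.113]
400 450 [0.647 0.066 0.118]
310 370 [0.585 0.025 0.294]
320 430 [0.576 0.023 0.226]
260 380 [0.628 0.056 0.12 ]
```

Run:
```python
from h import *
a=get_image("scene");b=get_image("top")
for P in([.671,.012,.108],[.585,.032,.108],[.628,.022,.108],[.671,.012,.2],[.585,.032,.2]): print(P,(np.array(pix(a,P))+.4-[270,150])*6)
gripper_open(); st("open"); hold(.2)
a=get_image("scene"); crop(a,270,150,390,270,6,"s4")
```

```text
[0.671, 0.012, 0.108] [275.33027359 480.66023408]
[0.585, 0.032, 0.108] [364.35841596 372.13479541]
[0.628, 0.022, 0.108] [320.78231479 425.2541279 ]
[0.671, 0.012, 0.2] [275.85907194 327.99418922]
[0.585, 0.032, 0.2] [368.51534233 221.57772926]
open t9.5 p [0.628  0.022  0.0995] yaw27.0 F [0.2 0.1 0.1] M [-0.02 -0.11 -0.02] gap0.0879
```

View pics/s4.png

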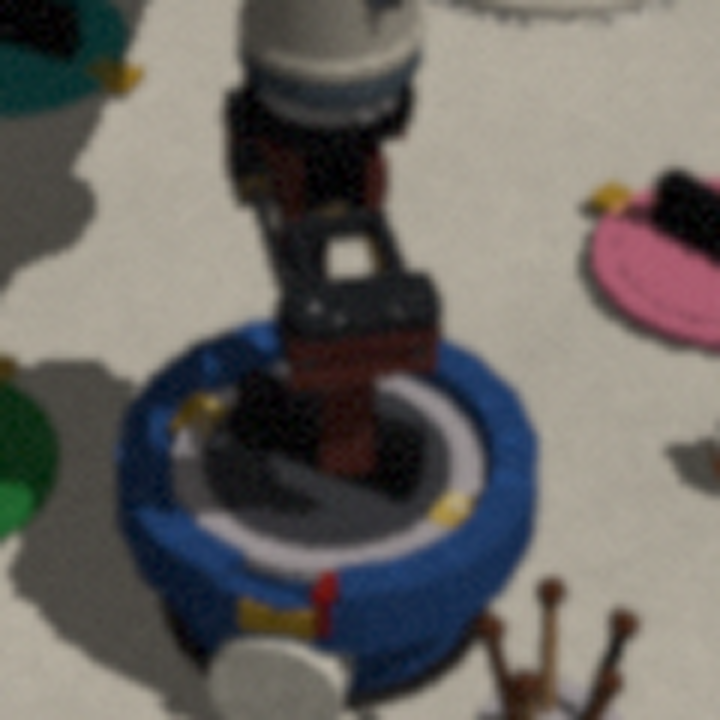

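Run:
```python
from h import *
j=inverse_kinematics([.628,.022,.0995],q(-13)); movej(j); st()
a=get_image("scene"); crop(a,270,150,390,270,6,"s5")
P=cloud(a)
for v in range(350,470,10):
    print(v,[tuple(dep(a,270+u/6,150+v/6).round(3)) for u in(265,280)])
```

```text
t10.4 p [0.628  0.022  0.0995] yaw-12.9 F [ 0.2  0.1 -0.1] M [-0.02 -0.03  0.  ] gap0.0879
350 [(np.float64(0.712), np.float64(0.02), np.float64(0.221)), (np.float64(0.718), np.float64(0.028), np.float64(0.228))]
360 [(np.float64(0.71), np.float64(0.019), np.float64(0.213)), (np.float64(0.713), np.float64(0.027), np.float64(0.218))]
370 [(np.float64(0.71), np.float64(0.019), np.float64(0.208)), (np.float64(0.712), np.float64(0.027), np.float64(0.211))]
380 [(np.float64(0.687), np.float64(0.013), np.float64(0.181)), (np.float64(0.714), np.float64(0.027), np.float64(0.207))]
390 [(np.float64(0.682), np.float64(0.011), np.float64(0.171)), (np.float64(0.686), np.float64(0.019), np.float64(0.176))]
400 [(np.float64(0.681), np.float64(0.011), np.float64(0.164)), (np.float64(0.684), np.float64(0.019), np.float64(0.168))]
410 [(np.float64(0.68), np.float64(0.011), np.float64(0.158)), (np.float64(0.684), np.float64(0.019), np.float64(0.163))]
420 [(np.float64(0.679), np.float64(0.01), np.float64(0.15)), (np.float64(0.684), np.float64(0.019), np.float64(0.157))]
430 [(np.float64(0.678), np.float64(0.01), np.float64(0.144)), (np.float64(0.683), np.float64(0.019), np.float64(0.15))]
440 [(np.float64(0.68), np.float64(0.011), np.float64(0.14)), (np.float64(0.681), np.float64(0.018), np.float64(0.142))]
450 [(np.float64(0.68), np.float64(0.011), np.float64(0.134)), (np.float64(0.682), np.float64(0.018), np.float64(0.137))]
460 [(np.float64(0.679), np.float64(0.01), np.float64(0.126)), (np.float64(0.68), np.float64(0.018), np.float64(0.128))]
```

View pics/s5.png

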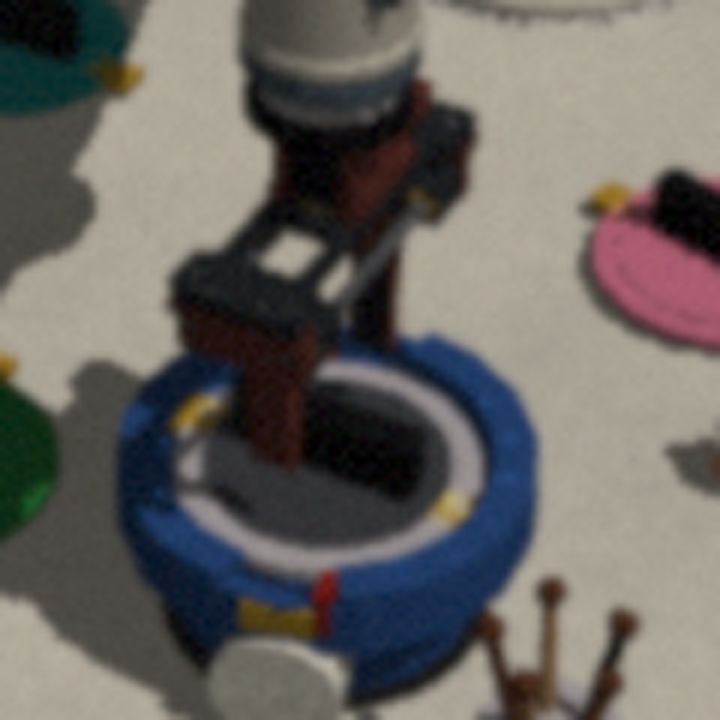

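Run:
```python
from h import *
for z in(.095,.091,.087,.083,.079,.076,.073,.070):
    move_l([.628,.022,z],.03); hold(.15); st(z)
    if abs(state()["ft_force"][2])>4: break
a=get_image("scene"); crop(a,270,150,390,270,6,"s6")
```

```text
0.095 t10.9 p [0.628 0.022 0.095] yaw-13.0 F [-0.5  0.4 -0.6] M [-0.05 -0.07 -0.05] gap0.0879
0.091 t11.3 p [0.628  0.022  0.0911] yaw-13.0 F [-0.3  0.1 -0.4] M [-0.03 -0.01 -0.04] gap0.0880
0.087 t11.8 p [0.628 0.022 0.087] yaw-13.0 F [ 0.2 -0.3 -0.3] M [-0.05 -0.06 -0.02] gap0.0880
0.083 t12.2 p [0.628 0.022 0.083] yaw-13.0 F [-0.6 -0.8 -0.6] M [-0.09 -0.02 -0.01] gap0.0878
0.079 t12.7 p [0.628 0.022 0.079] yaw-13.0 F [0.4 0.  0.3] M [-0.04 -0.02 -0.02] gap0.0876
0.076 t13.1 p [0.628 0.022 0.076] yaw-13.0 F [0.  0.  0.3] M [-0.04 -0.04 -0.06] gap0.0879
0.073 t13.4 p [0.628 0.022 0.073] yaw-13.0 F [ 0.1 -0.7 -0.1] M [-0.02 -0.09  0.03] gap0.0879
0.07 t13.8 p [0.628 0.022 0.07 ] yaw-13.0 F [-0.2 -0.   0.2] M [-0.03 -0.07  0.01] gap0.0877
```

View pics/s6.png

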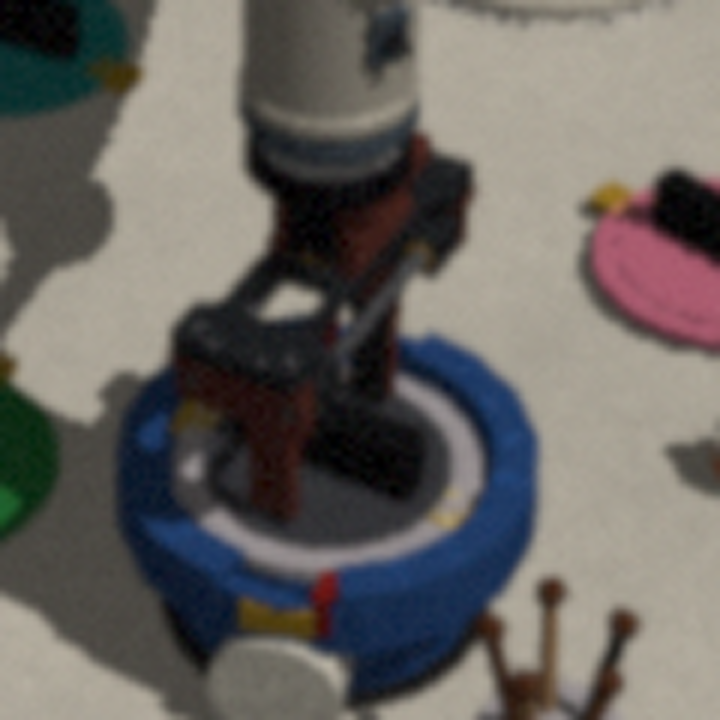

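The fingertips sit about 22 mm above the reported TCP instead of 8 mm below it: the depth data put them at about 0.123 with the TCP at 0.0995, and lowering the arm met nothing. I'll work with tip z = TCP + 0.022 from here. The fingers now straddle the bar at the right height.

Run:
```python
from h import *
p=[.628,.022,.070]
close(); hold(.3); st("closed")
if .015<state()["finger_gap"]<.026:
  for k in (10,25,40,55,70,85,95):
    j=inverse_kinematics(p,q(-13+k)); movej(j); hold(.1); st(k)
    if abs(state()["moment"][2])>2: break
  a=get_image("scene"); crop(a,270,150,390,270,6,"s7")
```

```text
closed t15.2 p [0.628 0.022 0.07 ] yaw-13.0 F [ 0.2 -0.2 -0.2] M [-0.04 -0.13  0.06] gap0.0197
10 t15.6 p [0.628 0.022 0.07 ] yaw-3.2 F [ 0.1 -0.3  0.2] M [-0.01 -0.04  0.05] gap0.0195
25 t16.1 p [0.628 0.022 0.07 ] yaw11.8 F [-1.1  0.1  0.2] M [-0.02 -0.07  0.04] gap0.0199
40 t16.6 p [0.628 0.022 0.07 ] yaw26.8 F [0.2 0.1 0.2] M [-0.03 -0.06  0.08] gap0.0195
55 t17.0 p [0.628 0.022 0.07 ] yaw41.8 F [-0.6 -1.1 -0. ] M [-0.04 -0.12  0.04] gap0.0198
70 t17.5 p [0.6282 0.022  0.07  ] yaw56.8 F [ 0.7 -0.2 -0.7] M [-0.04 -0.31  0.07] gap0.0197
85 t17.9 p [0.6286 0.0218 0.0701] yaw71.8 F [ 4.   0.7 -1.8] M [ 0.04 -0.9   0.11] gap0.0197
95 t18.3 p [0.6285 0.0225 0.0701] yaw81.7 F [ 3.5  2.7 -1.1] M [ 0.59 -0.89  0.08] gap0.0196
```

Run:
```python
from h import *
p=[.628,.022,.070]
for y in (86,90):
    j=inverse_kinematics(p,q(y)); movej(j); hold(.3); st(y)
a=get_image("scene"); crop(a,270,150,390,270,6,"s8"); b=get_image("top"); crop(b,260,110,360,210,7,"t8")
```

```text
86 t18.9 p [0.6279 0.0228 0.07  ] yaw85.7 F [ 2.2  5.1 -0.6] M [ 0.87 -0.49 -0.2 ] gap0.0199
90 t19.5 p [0.6283 0.0229 0.0701] yaw89.7 F [ 4.2  5.8 -0.6] M [ 0.94 -0.68 -0.1 ] gap0.0198
```

View pics/s8.png

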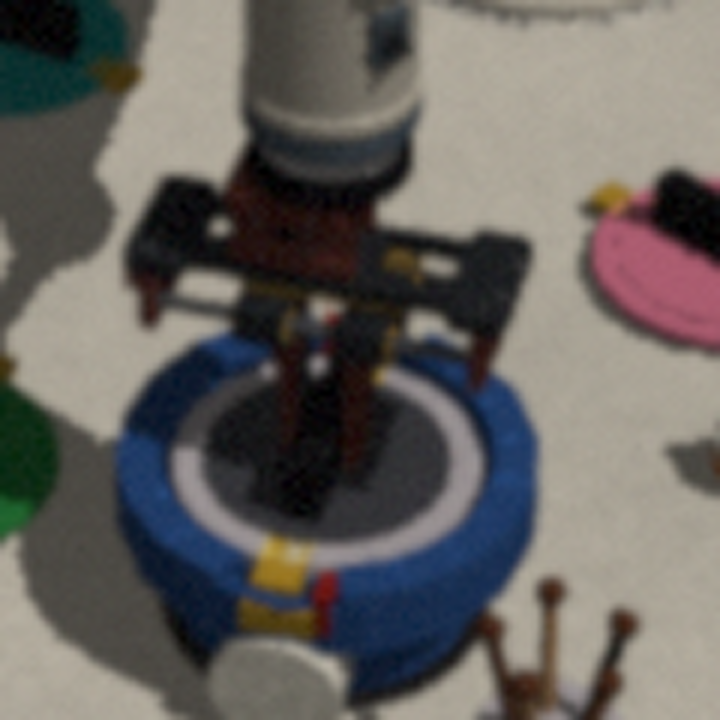

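View pics/t8.png

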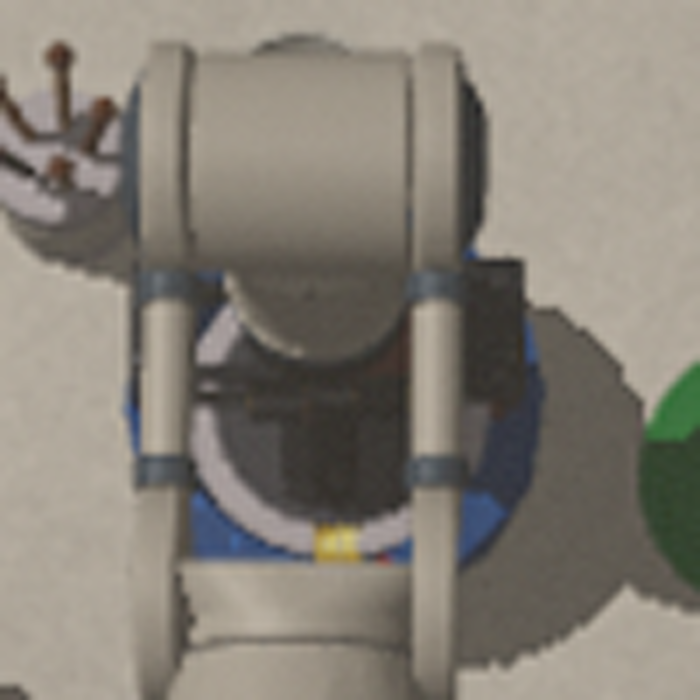

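Run:
```python
from h import *
for z in(.074,.08,.09,.105):
    move_l([.628,.022,z],.05); hold(.05); st(z)
    if state()["ft_force"][2]<-12: print("hooked?"); break
else:
    move_l([.628,.022,.20],.15); st()
a=get_image("scene"); crop(a,230,100,430,270,4,"s9")
```

```text
0.074 t19.9 p [0.628  0.0226 0.0735] yaw89.8 F [ 3.3  3.6 -3. ] M [ 0.91 -0.73 -0.13] gap0.0200
0.08 t20.2 p [0.6273 0.0213 0.0792] yaw89.9 F [-0.5 -0.2 -3.9] M [ 0.04 -0.24 -0.02] gap0.0198
0.09 t20.6 p [0.6281 0.0219 0.0903] yaw90.0 F [ 0.5 -0.3 -3.8] M [ 0.05 -0.13 -0.02] gap0.0203
0.105 t21.1 p [0.6281 0.022  0.1052] yaw90.0 F [-0.6 -0.  -3.5] M [ 0.09 -0.1   0.02] gap0.0200
 t21.9 p [0.6277 0.022  0.1987] yaw90.0 F [-0.1 -0.3 -4. ] M [ 0.07 -0.11  0.01] gap0.0200
```

View pics/s9.png

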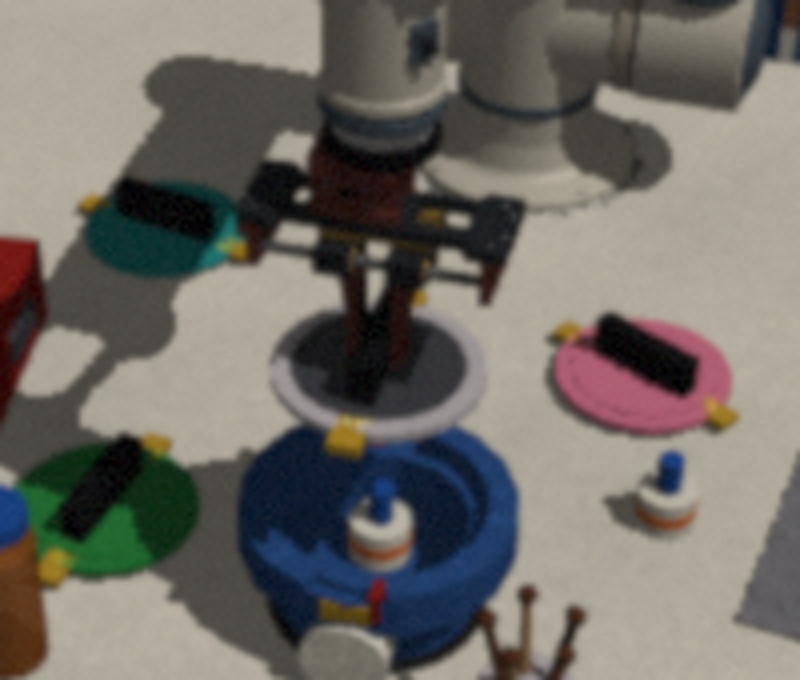

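Run:
```python
from h import *
b=get_image("top")
c=np.mean([atz(b,u,v,.004) for u,v in((177,181),(236,187),(228,244),(168,238))],0);print(c)
x,y=c[0],c[1]
move_to([x,y,.2],q(60)); st("over")
a=get_image("scene");b=get_image("top"); crop(a,320,120,520,290,4,"s10");crop(b,230,110,350,230,5,"t10")
move_l([x,y,.03],.15);st()
for z in(.015,.008,.005,.003):
    move_l([x,y,z],.04);hold(.1);st(z)
    if state()["ft_force"][2]>3: break
a=get_image("scene");crop(a,400,180,520,290,6,"s11")
```

```text
[0.49063221 0.39510654 0.004     ]
over t23.4 p [0.4912 0.3943 0.1998] yaw60.0 F [-0.2  0.3 -4.1] M [ 0.   -0.18  0.01] gap0.0198
 t24.8 p [0.4914 0.3956 0.0316] yaw60.0 F [-0.2 -0.3 -3.9] M [ 0.02 -0.15  0.01] gap0.0198
0.015 t25.5 p [0.4907 0.3952 0.0152] yaw60.0 F [-0.7  0.2 -2.7] M [-0.01 -0.08  0.01] gap0.0198
0.008 t25.9 p [0.4906 0.3951 0.0079] yaw60.0 F [-0.7 -0.5 -4.1] M [ 0.01 -0.15  0.01] gap0.0201
0.005 t26.2 p [0.4906 0.3951 0.005 ] yaw60.0 F [ 0.8 -1.1 -3.9] M [ 0.05 -0.17  0.03] gap0.0200
0.003 t26.6 p [0.4906 0.3951 0.003 ] yaw60.0 F [-0.9 -0.3 -4.2] M [ 0.01 -0.14 -0.01] gap0.0197
```

View pics/s11.png

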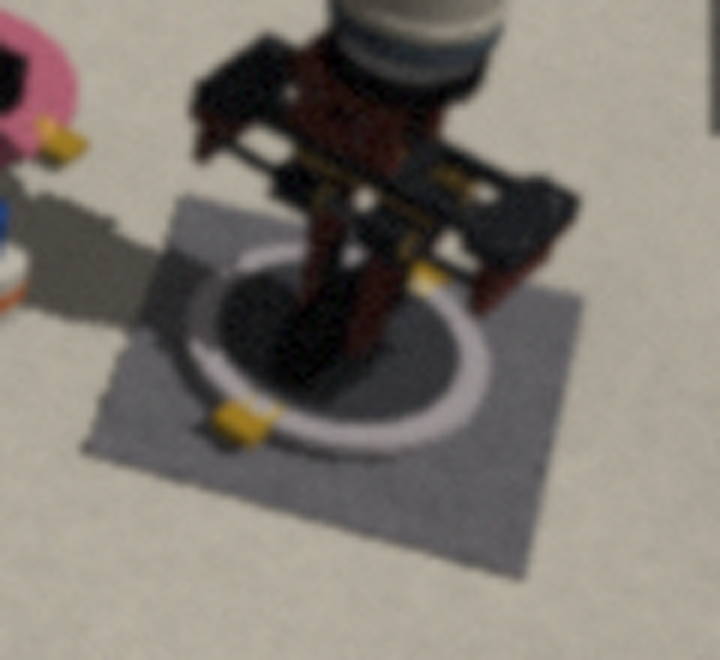

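View pics/t10.png

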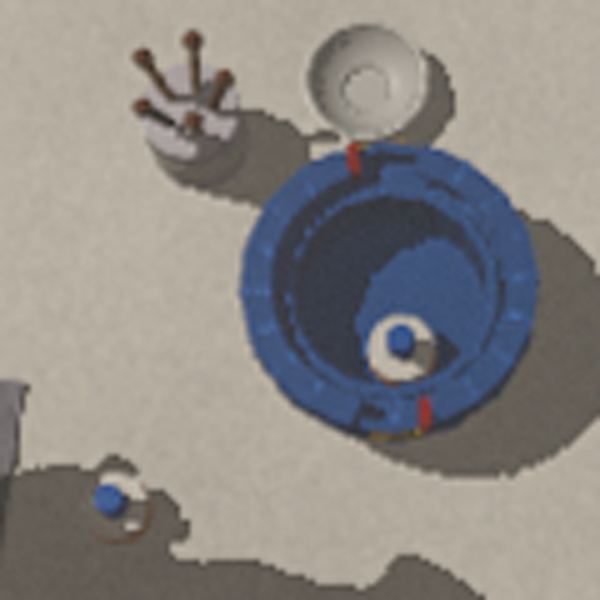

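Run:
```python
from h import *
x,y=.4906,.3951
for z in(.001,-.001,-.003,-.005):
    move_l([x,y,z],.03);hold(.1);st(z)
    if state()["ft_force"][2]>0: break
gripper_open();hold(.4);st()
move_l([x,y,.15],.15)
a=get_image("scene");crop(a,400,180,520,290,6,"s12")
P=cloud(a);f=a["frame"]
m=(f.max(-1)<45)&(abs(P[...,0]-x)<.07)&(abs(P[...,1]-y)<.07)
print(m.sum(),np.median(P[m],0),np.percentile(P[m][:,2],[50,90,98]))
```

```text
0.001 t27.0 p [0.4912 0.3952 0.002 ] yaw60.0 F [ 0.8 -1.7  2.7] M [-0.22  0.1   0.1 ] gap0.0200
 t28.5 p [0.4906 0.3951 0.001 ] yaw60.0 F [ 0.4 -0.3 -0.5] M [-0.03 -0.11  0.01] gap0.0878
2283 [0.51609553 0.37103404 0.29614305] [0.29614305 0.53061315 0.55129353]
```

View pics/s12.png

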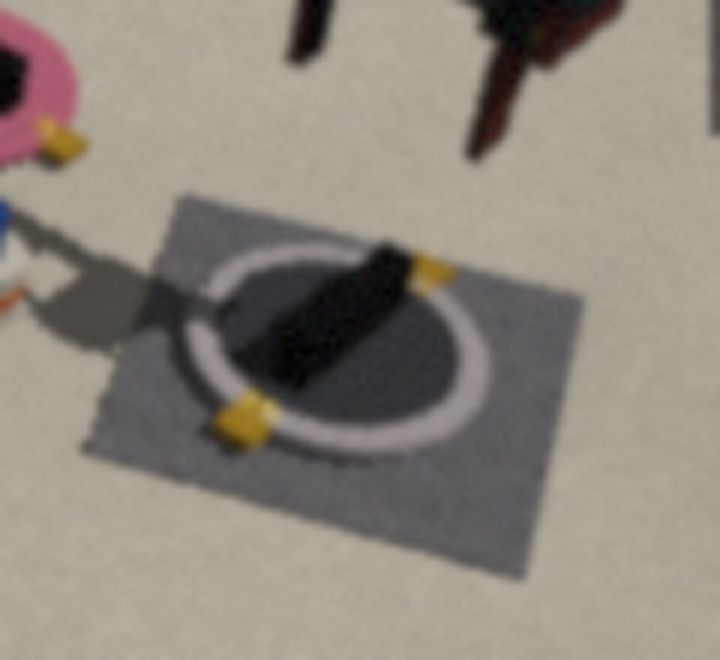

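Run:
```python
from h import *
b=get_image("top")
for u,v in((288,271),(377,279),(425,289),(245,247),(308,110)): print(u,v,atz(b,u,v,.01)[:2].round(3))
move_l([.4906,.3951,.25],.3)
k=[.469,-.411]
move_to([.42,.0,.25],q(60)); move_to([k[0],k[1],.2],q(98)); st()
move_l([k[0],k[1],.10],.15)
a=get_image("scene");crop(a,150,90,270,210,6,"s13")
b=get_image("top");crop(b,390,140,510,260,6,"t13")
```

```text
288 271 [0.282 0.094]
377 279 [ 0.252 -0.208]
425 289 [ 0.216 -0.369]
245 247 [0.366 0.242]
308 110 [0.861 0.022]
 t33.3 p [ 0.4697 -0.4101  0.2004] yaw98.1 F [ 0.6 -0.4  0.1] M [ 0.07 -0.13 -0.02] gap0.0880
```

View pics/s13.png

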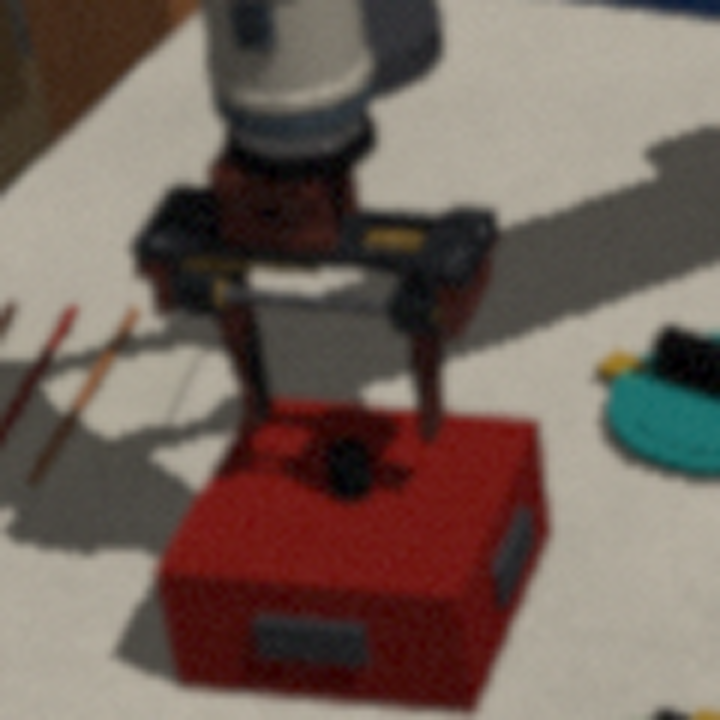

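View pics/t13.png

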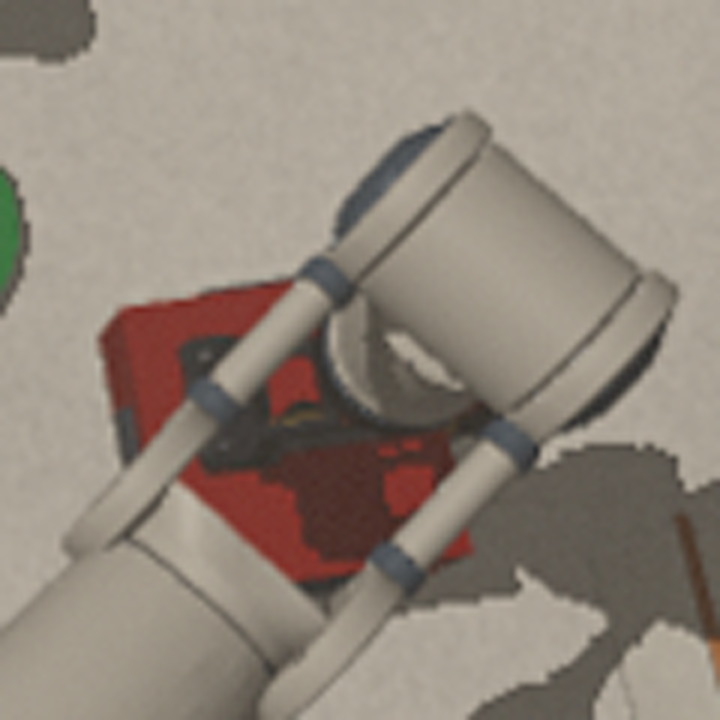

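Run:
```python
from h import *
k=[.469,-.411]
move_l([*k,.064],.08); st("down"); close(); hold(.3); st("closed")
if state()["finger_gap"]>.018:
    move_l([*k,.075],.05); st(); move_l([*k,.19],.12); hold(.1); st("up")
    move_to([.405,-.04,.19],q(90)); st("over")
    a=get_image("scene");crop(a,240,80,400,230,5,"s14");crop(a,150,100,290,230,5,"s14b")
```

```text
down t34.8 p [ 0.4688 -0.4108  0.0635] yaw98.0 F [-0.4 -0.6 -0.2] M [ 0.04 -0.15 -0.04] gap0.0878
closed t36.1 p [ 0.469  -0.4111  0.064 ] yaw98.0 F [ 0.  -0.3 -0.2] M [-0.09 -0.19 -0.01] gap0.0235
 t36.5 p [ 0.4692 -0.411   0.0756] yaw98.0 F [ 0.2 -0.3 -2.3] M [ 0.07 -0.14  0.02] gap0.0234
up t37.7 p [ 0.4687 -0.4107  0.1885] yaw98.0 F [ 0.1 -0.5 -2.9] M [ 0.1  -0.12 -0.01] gap0.0235
over t39.1 p [ 0.4053 -0.0406  0.1901] yaw90.0 F [ 0.7 -0.7 -2. ] M [ 0.12 -0.16 -0.01] gap0.0231
```

View pics/s14.png

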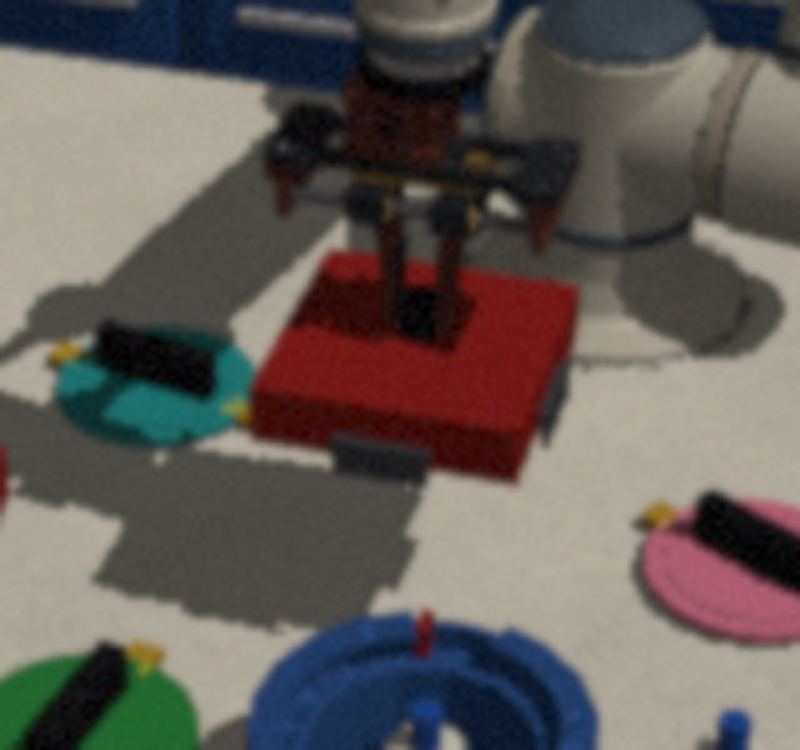

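View pics/s14b.png

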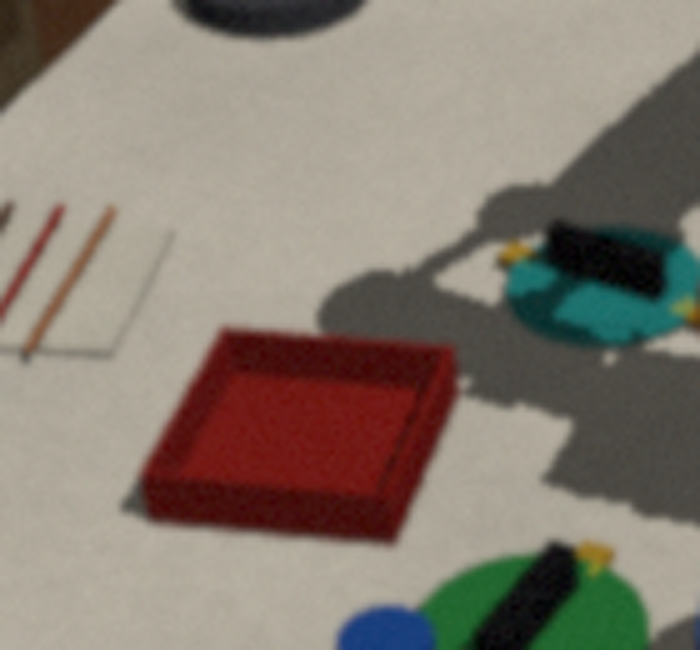

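Run:
```python
from h import *
k=[.405,-.04]
move_l([*k,.045],.15)
for z in(.036,.033,.031,.029,.027,.025):
    move_l([*k,z],.04);hold(.1);st(z)
    if state()["ft_force"][2]>0: break
gripper_open();hold(.3);move_l([*k,.2],.2);st()
move_to([.40,-.30,.25],q(90))
a=get_image("scene");b=get_image("top")
crop(b,230,110,350,330,3,"t15");crop(a,240,120,420,300,4,"s15")
crop(b,285,145,330,190,14,"t15h");crop(a,300,190,345,250,12,"s15h")
```

```text
0.036 t40.7 p [ 0.405  -0.04    0.0361] yaw90.0 F [-0.5 -0.1 -3.2] M [ 0.1  -0.13 -0.04] gap0.0233
0.033 t41.1 p [ 0.405 -0.04   0.033] yaw90.0 F [-0.2 -1.  -2.3] M [ 0.06 -0.12  0.01] gap0.0235
0.031 t41.4 p [ 0.405 -0.04   0.031] yaw90.0 F [-1.   0.2 -1.8] M [ 0.06 -0.11 -0.06] gap0.0236
0.029 t41.8 p [ 0.4054 -0.0401  0.0297] yaw90.0 F [-1.1  0.9  2.9] M [0.05 0.   0.09] gap0.0238
 t44.2 p [ 0.4046 -0.0399  0.1987] yaw90.0 F [-0.3  0.1 -0.3] M [ 0.04 -0.18 -0.03] gap0.0878
```

View pics/s15.png

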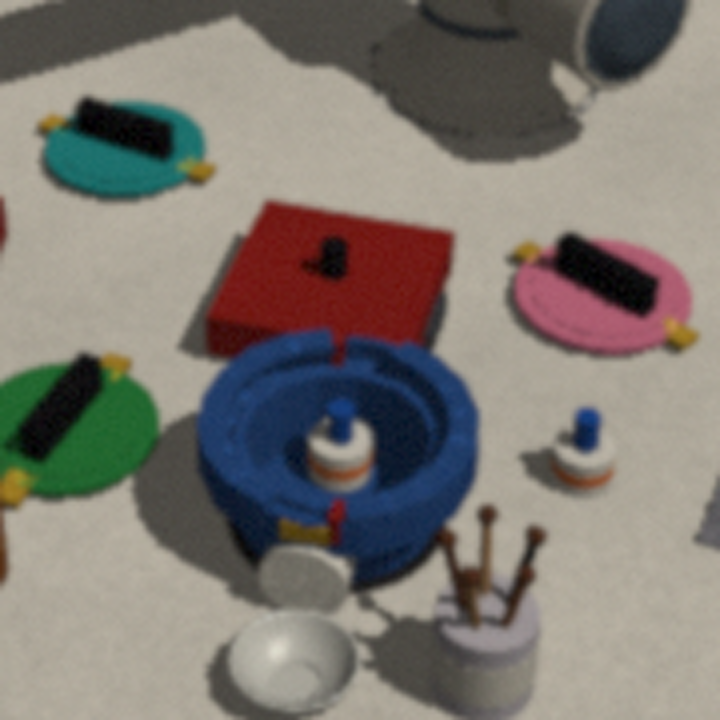

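View pics/t15h.png

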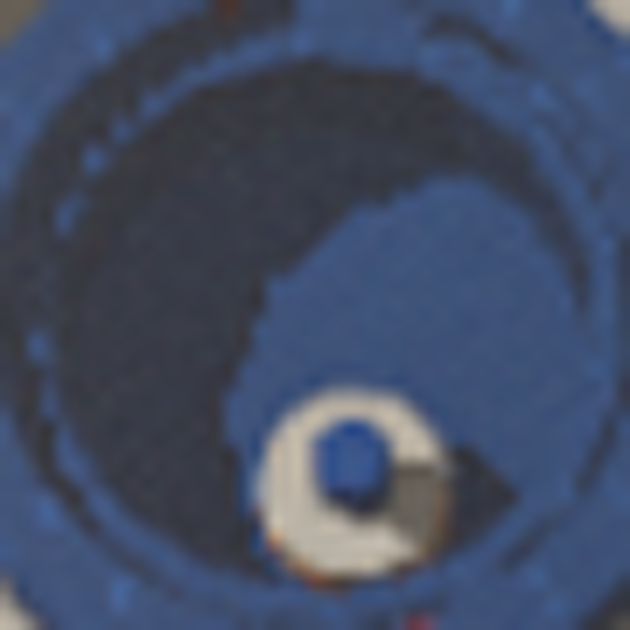

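View pics/s15h.png

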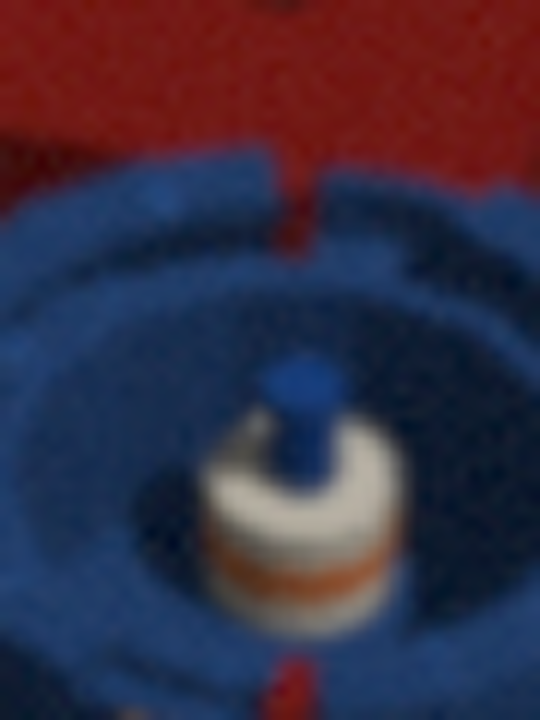

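Run:
```python
from h import *
a=get_image("scene");b=get_image("top")
print("h1",tri(a,(324.8,221.5),b,(309.7,177.0)),atz(a,324.8,221.5,.076),atz(b,309.7,177.0,.076))
# interior rim circle edges in rectified view
o=np.hstack([rect(a,.078,.53,.73,-.08,.12,1900,None,.02),rect(b,.078,.53,.73,-.08,.12,1900,None,.02)]);cv2.imwrite("pics/r16.png",o)
```

```text
h1 (array([0.59456354, 0.0170106 , 0.07426592]), np.float64(0.002889765051942947)) [0.59615392 0.018913   0.076     ] [0.59447979 0.01555251 0.076     ]
```

View pics/r16.png

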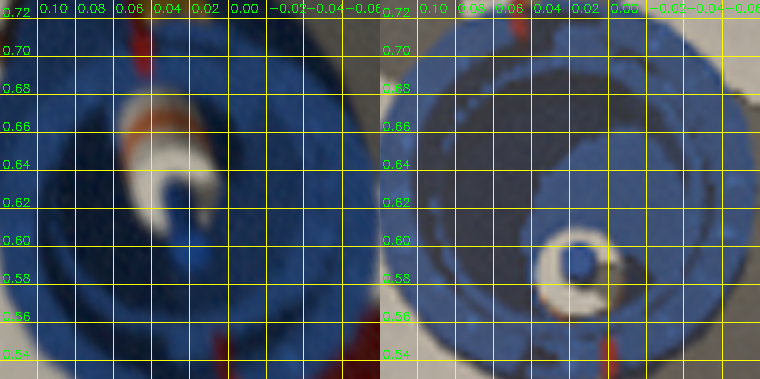

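Run:
```python
from h import *
p=[.6239,.0110]
move_to([.45,-.2,.25],q(-22));move_to([*p,.17],q(-22)); move_l([*p,.065],.15)
st()
a=get_image("scene");crop(a,260,140,380,260,6,"s17")
b=get_image("top");crop(b,270,120,350,200,8,"t17")
```

```text
t49.2 p [0.6245 0.0107 0.0665] yaw-22.0 F [ 1.3  0.1 -0.8] M [-0.03 -0.05  0.03] gap0.0880
```

View pics/s17.png

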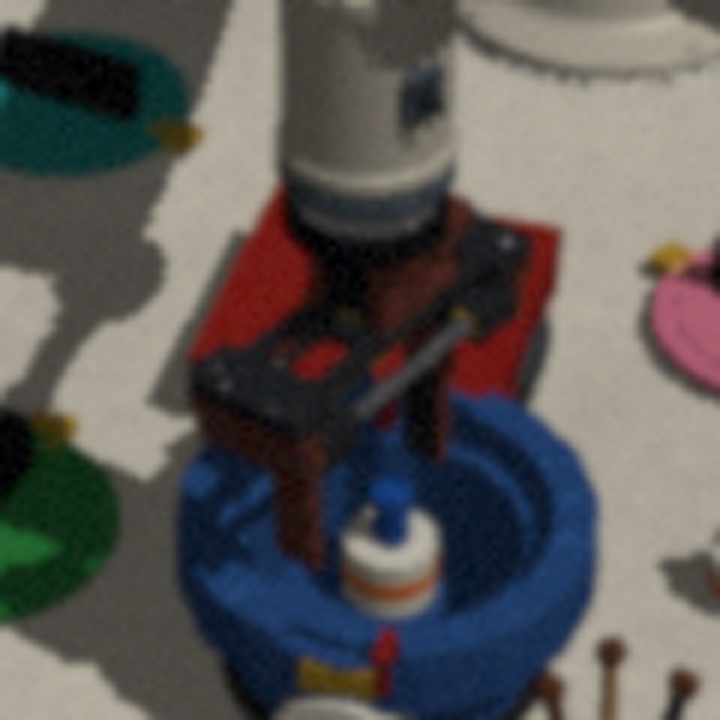

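View pics/t17.png

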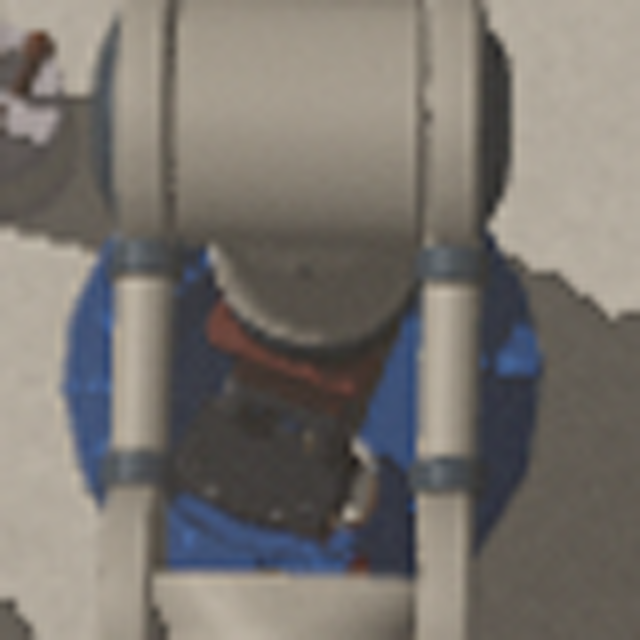

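Run:
```python
from h import *
p=[.6239,.0110]
ok=True
for z in(.055,.048,.042,.036,.031,.028):
    move_l([*p,z],.04);hold(.08);st(z)
    f=state()["ft_force"]
    if np.linalg.norm(f)>4: ok=False;break
if ok:
    a=get_image("scene");crop(a,260,140,380,260,6,"s18")
    close();hold(.3);st("closed")
    a=get_image("scene");crop(a,260,140,380,260,6,"s19")
```

```text
0.055 t49.8 p [0.6239 0.011  0.0549] yaw-22.0 F [0.2 0.2 0.8] M [-0.05 -0.09  0.08] gap0.0876
0.048 t50.2 p [0.6238 0.011  0.0478] yaw-22.0 F [ 0.5 -0.4  0.8] M [-0.04 -0.01 -0.02] gap0.0879
0.042 t50.6 p [0.6238 0.011  0.0419] yaw-22.0 F [0.3 0.2 0.9] M [ 0.01 -0.05  0.  ] gap0.0882
0.036 t51.0 p [0.6238 0.011  0.0359] yaw-22.0 F [0.3 0.6 0. ] M [ 0.04 -0.08 -0.01] gap0.0880
0.031 t51.4 p [0.6238 0.011  0.0309] yaw-22.0 F [ 0.6  1.2 -0.2] M [-0.07 -0.03  0.01] gap0.0877
0.028 t51.7 p [0.6239 0.011  0.0279] yaw-22.0 F [ 0.2 -0.3  0.4] M [-0.04 -0.1   0.02] gap0.0879
closed t53.1 p [0.6239 0.011  0.028 ] yaw-22.0 F [-0.4  0.6  0. ] M [-0.01 -0.08  0.03] gap0.0194
```

View pics/s19.png

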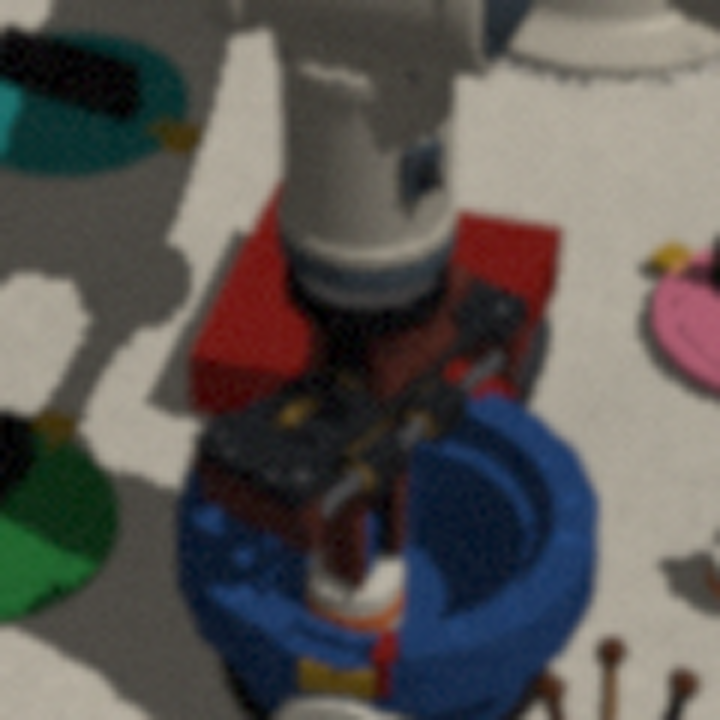

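Run:
```python
from h import *
p=[.6239,.0110]
move_l([*p,.06],.06);move_l([*p,.19],.15);st("up")
C=np.array([.469,-.411]);e=np.array([np.cos(np.radians(8)),np.sin(np.radians(8))])
t=C-.030*e
move_to([*t,.19],q(278));st("over")
a=get_image("scene");crop(a,140,60,280,220,4,"s20")
move_l([*t,.10],.15);st()
a=get_image("scene");crop(a,150,100,270,220,6,"s21")
```

```text
up t54.8 p [0.6235 0.011  0.1885] yaw-22.0 F [ 0.4 -0.5 -1.6] M [-0.01 -0.06 -0.01] gap0.0189
over t56.5 p [ 0.4401 -0.4144  0.19  ] yaw-81.9 F [ 0.7 -0.1 -0.6] M [0.05 0.02 0.01] gap0.0195
 t57.3 p [ 0.4398 -0.4154  0.1012] yaw-82.0 F [0.2 0.6 0.5] M [-0.04 -0.08 -0.02] gap0.0194
```

View pics/s21.png

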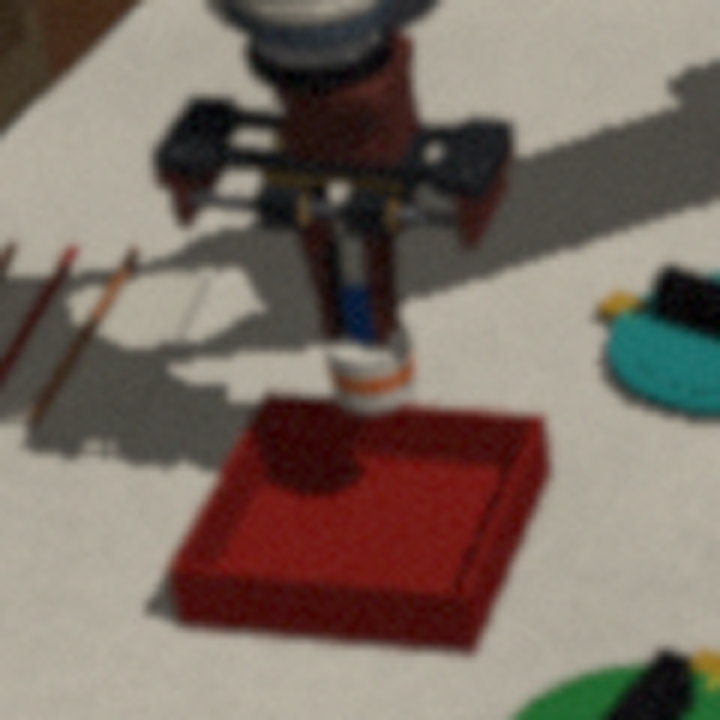

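Run:
```python
from h import *
C=np.array([.469,-.411]);e=np.array([np.cos(np.radians(8)),np.sin(np.radians(8))])
t=C-.030*e
move_l([*t,.035],.1)
for z in(.028,.025,.023,.021,.019):
    move_l([*t,z],.04);hold(.1);st(z)
    if state()["ft_force"][2]>1.5: break
gripper_open();hold(.3)
move_l([*t,.10],.15)
a=get_image("scene");crop(a,150,100,270,220,6,"s22")
move_l([*t,.2],.2)
# approach b1
move_to([.40,-.1,.25],q(278))
a=get_image("scene");b=get_image("top");crop(b,235,195,275,230,14,"t23");crop(a,380,195,420,240,14,"s23");st()
```

```text
0.028 t58.6 p [ 0.4394 -0.4152  0.0282] yaw-82.0 F [ 0.8 -0.7 -0.4] M [0.02 0.01 0.02] gap0.0196
0.025 t59.0 p [ 0.4393 -0.4152  0.025 ] yaw-82.0 F [-0.5  0.3 -1.7] M [ 0.02 -0.02  0.01] gap0.0191
0.023 t59.3 p [ 0.4393 -0.4152  0.023 ] yaw-82.0 F [-0.1  0.6 -0.7] M [-0.    0.03  0.02] gap0.0194
0.021 t59.7 p [ 0.4393 -0.4152  0.021 ] yaw-82.0 F [ 0.1  0.3 -1. ] M [ 0.01 -0.03  0.01] gap0.0193
0.019 t60.0 p [ 0.4395 -0.4153  0.0209] yaw-82.0 F [-2.2  2.5  7.3] M [ 0.6   0.56 -0.02] gap0.0194
 t64.2 p [ 0.4002 -0.1008  0.2493] yaw-82.1 F [ 0.4 -0.9 -0.6] M [ 0.05 -0.03  0.04] gap0.0875
```

View pics/s22.png

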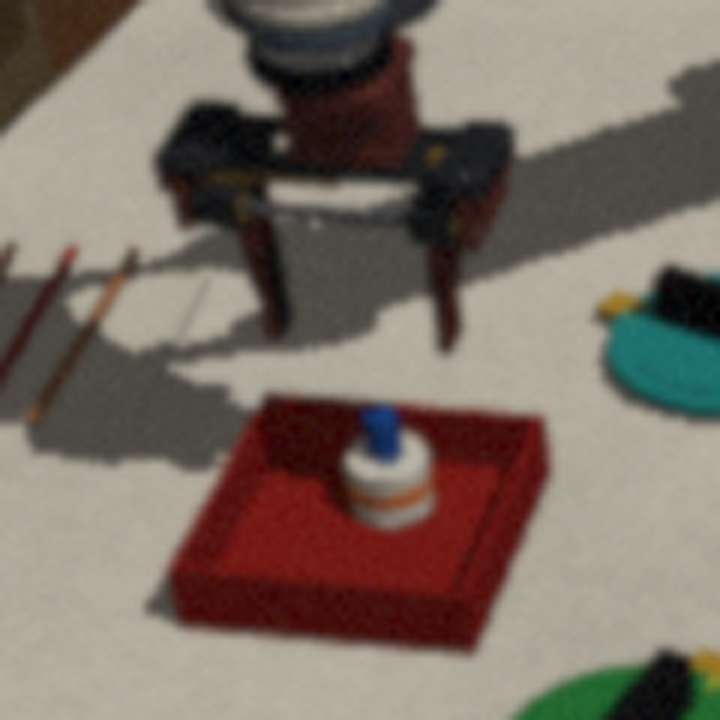

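View pics/t23.png

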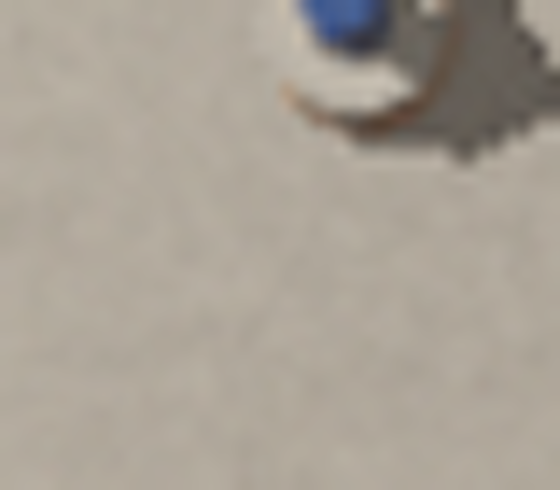

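View pics/s23.png

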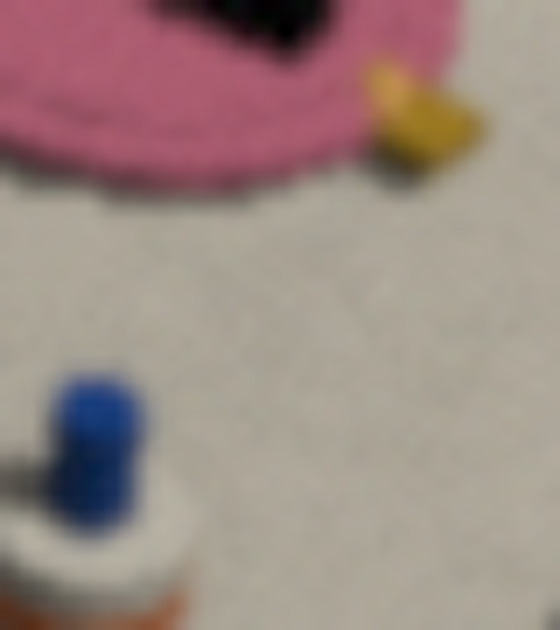

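The cartridge from the housing stands upright in the bin. The bench cartridge has been knocked aside, from top (251.5,209) to top (259.3,195.6) and scene (386.5,223.1), so I'll re-measure it.

Run:
```python
from h import *
a=get_image("scene");b=get_image("top");crop(a,360,190,430,260,9,"s24")
print(tri(a,(386.5,223.1),b,(259.3,195.6)),atz(a,386.5,223.1,.064),atz(b,259.3,195.6,.064))
P=tri(a,(386.5,223.1),b,(259.3,195.6))[0];t=P[:2]
move_to([*t,.2],q(278));move_l([*t,.06],.15)
a=get_image("scene");b=get_image("top");crop(a,340,150,440,250,7,"s25");crop(b,220,150,300,230,8,"t25");st()
```

```text
(array([0.53534644, 0.19015023, 0.06005999]), np.float64(0.003857408222673285)) [0.53924401 0.19242658 0.064     ] [0.53483571 0.1877054  0.064     ]
 t66.7 p [0.5362 0.1903 0.0616] yaw-82.0 F [-0.3 -0.1 -1.2] M [-0.   -0.    0.04] gap0.0879
```

View pics/s25.png

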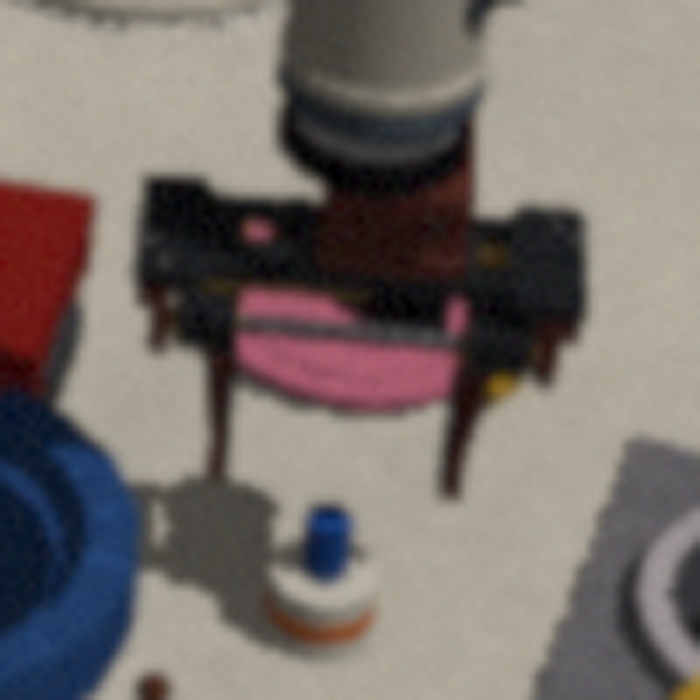

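Run:
```python
from h import *
t=[.538,.190]
move_l([*t,.016],.08);hold(.1);st("down");close();hold(.3);st("closed")
a=get_image("scene");crop(a,340,150,440,250,7,"s26")
if state()["finger_gap"]>.014:
    move_l([*t,.21],.15);st("up")
    move_to([.40,-.1,.23],q(278))
    C=np.array([.469,-.411]);e=np.array([np.cos(np.radians(8)),np.sin(np.radians(8))])
    t=C+.036*e
    move_to([*t,.19],q(278));st("over");move_l([*t,.10],.15);st()
    a=get_image("scene");crop(a,150,100,270,220,6,"s27")
```

```text
down t67.5 p [0.5385 0.1901 0.0167] yaw-82.0 F [ 0.6  0.7 -0.1] M [-0.02  0.02 -0.04] gap0.0881
closed t68.8 p [0.538  0.19   0.0159] yaw-82.0 F [ 0.1  0.4 -0.8] M [0.04 0.01 0.01] gap0.0194
up t70.3 p [0.5376 0.1899 0.2087] yaw-82.0 F [-0.1  0.6 -0.4] M [-0.01  0.   -0.01] gap0.0194
over t72.8 p [ 0.5053 -0.4049  0.1908] yaw-81.9 F [ 0.6  0.2 -1.2] M [ 0.01 -0.02 -0.02] gap0.0194
 t73.5 p [ 0.5052 -0.406   0.1016] yaw-82.0 F [-0.7 -0.5 -0.3] M [ 0.01 -0.02 -0.  ] gap0.0195
```

View pics/s27.png

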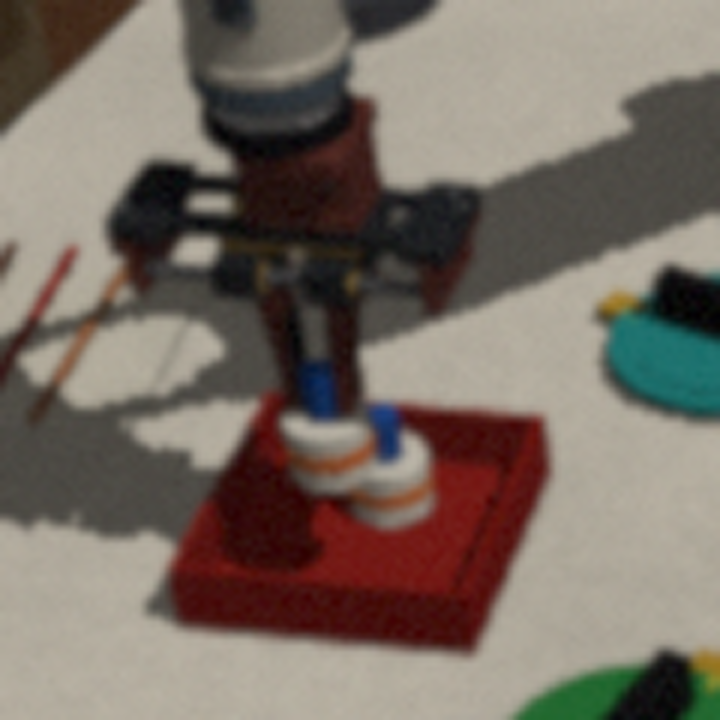

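Run:
```python
from h import *
C=np.array([.469,-.411]);e=np.array([np.cos(np.radians(8)),np.sin(np.radians(8))])
t=C+.036*e
move_l([*t,.035],.1)
for z in(.028,.025,.023,.021):
    move_l([*t,z],.04);hold(.1);st(z)
    if state()["ft_force"][2]>1.5: break
gripper_open();hold(.3)
move_l([*t,.2],.15)
move_to([.40,-.15,.25],q(90))
a=get_image("scene");b=get_image("top");crop(a,150,120,270,220,6,"s28");crop(b,390,160,490,260,6,"t28");st()
crop(b,285,205,375,305,6,"t29"); cv2.imwrite("pics/s29.png",a["frame"])
k=(a["frame"].max(-1)<60)
```

```text
0.028 t74.8 p [ 0.5047 -0.406   0.0281] yaw-82.0 F [ 0.6  0.8 -1.2] M [-0.02  0.01  0.02] gap0.0193
0.025 t75.2 p [ 0.5046 -0.406   0.0249] yaw-82.0 F [-0.3 -0.2 -1. ] M [-0.    0.01  0.04] gap0.0192
0.023 t75.5 p [ 0.5046 -0.406   0.023 ] yaw-82.0 F [ 0.6  0.7 -1.2] M [ 0.05  0.05 -0.07] gap0.0192
0.021 t75.9 p [ 0.5046 -0.406   0.021 ] yaw-82.0 F [ 0.2 -0.5 -0.2] M [-0.01 -0.07 -0.  ] gap0.0195
 t81.0 p [ 0.4001 -0.1501  0.2499] yaw90.0 F [ 0.3 -0.2 -0.8] M [ 0.06 -0.11  0.04] gap0.0876
```

View pics/s28.png

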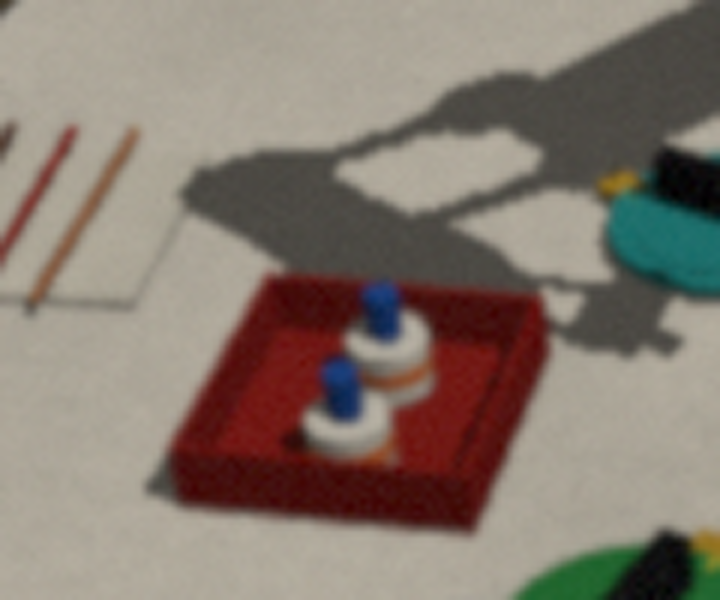

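View pics/t28.png

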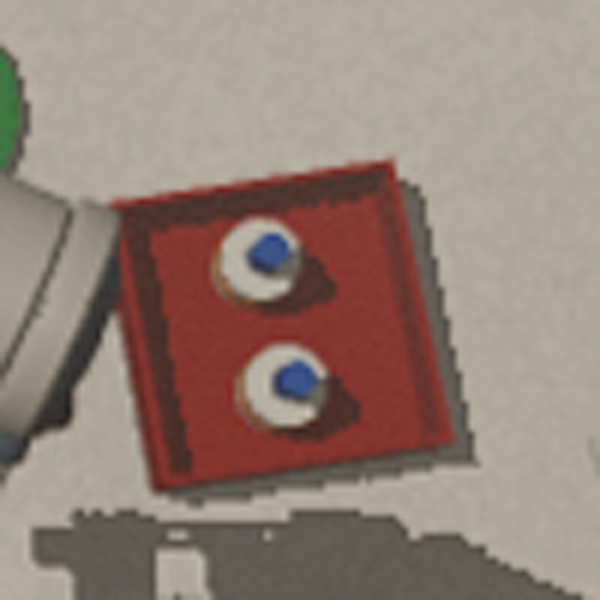

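View pics/s29.png

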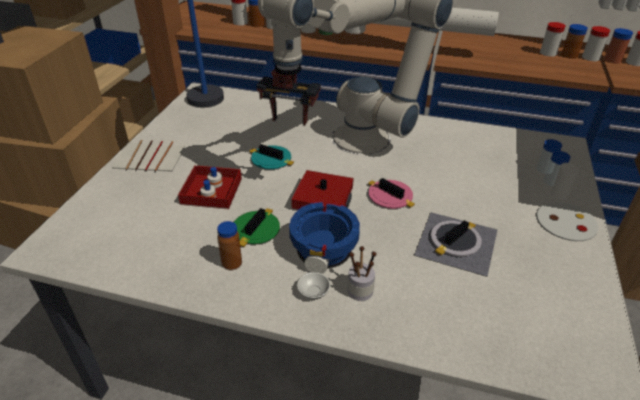

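Run:
```python
from h import *
b=get_image("top")
cs=[atz(b,390+u/6-.42,160+v/6-.42,.042)[:2] for u,v in((112,203),(393,162),(455,440),(155,492))];print(np.mean(cs,0),np.round(cs,3))
k=[.405,-.04]
move_to([*k,.2],q(90));move_l([*k,.06],.15);move_l([*k,.0295],.06);st("down");close();hold(.3);st("closed")
if state()["finger_gap"]>.018:
    move_l([*k,.06],.06);move_l([*k,.19],.15);hold(.1);st("up")
    C=[.469,-.411]
    move_to([*C,.19],q(98));st("over");move_l([*C,.10],.12);st()
    a=get_image("scene");crop(a,140,70,270,220,5,"s30")
```

```text
[ 0.46911597 -0.41322729] [[ 0.54  -0.322]
 [ 0.562 -0.484]
 [ 0.401 -0.509]
 [ 0.374 -0.338]]
down t83.4 p [ 0.4049 -0.04    0.0294] yaw90.0 F [-0.5  0.7 -0.2] M [ 0.07 -0.1  -0.  ] gap0.0876
closed t84.7 p [ 0.405  -0.04    0.0295] yaw90.0 F [-0.4 -0.5 -0.9] M [ 0.05 -0.16 -0.02] gap0.0232
up t86.5 p [ 0.4045 -0.0399  0.1887] yaw90.0 F [ 0.3 -0.1 -2.5] M [ 0.   -0.1  -0.04] gap0.0235
over t87.9 p [ 0.4695 -0.41    0.1905] yaw98.1 F [ 0.6  0.9 -2.6] M [ 0.09 -0.12  0.02] gap0.0234
 t88.8 p [ 0.4695 -0.4113  0.1012] yaw98.0 F [ 1.  -0.9 -1.8] M [ 0.11 -0.16  0.01] gap0.0234
```

View pics/s30.png

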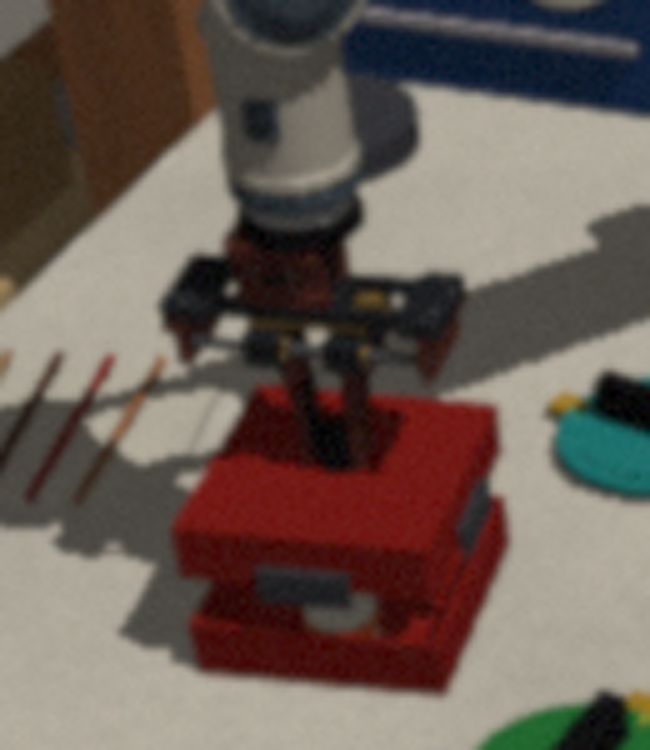

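Run:
```python
from h import *
C=[.469,-.411]
for z in(.085,.078,.074,.070,.067,.065,.0635,.062):
    move_l([*C,z],.04);hold(.1);st(z)
    if state()["ft_force"][2]>1.5: break
a=get_image("scene");crop(a,140,90,270,220,5,"s31")
```

```text
0.085 t89.5 p [ 0.469  -0.4111  0.0852] yaw98.0 F [ 0.1  0.7 -1.8] M [ 0.11 -0.15 -0.07] gap0.0232
0.078 t89.9 p [ 0.469  -0.411   0.0779] yaw98.0 F [ 0.4  0.7 -2. ] M [ 0.07 -0.08 -0.05] gap0.0234
0.074 t90.2 p [ 0.469  -0.411   0.0739] yaw98.0 F [ 0.5  0.6 -1.8] M [ 0.03 -0.06 -0.02] gap0.0232
0.07 t90.6 p [ 0.469  -0.411   0.0699] yaw98.0 F [-0.6  0.2 -2.3] M [ 0.07 -0.12 -0.03] gap0.0235
0.067 t90.9 p [ 0.469  -0.411   0.0669] yaw98.0 F [ 0.1 -0.6 -2.5] M [ 0.07 -0.13 -0.04] gap0.0234
0.065 t91.3 p [ 0.469 -0.411  0.065] yaw98.0 F [ 0.3  0.9 -2.5] M [ 0.1  -0.15  0.01] gap0.0238
0.0635 t91.6 p [ 0.469  -0.4111  0.0636] yaw98.0 F [ 0.4 -0.1 -1.5] M [ 0.03 -0.17 -0.03] gap0.0232
0.062 t92.0 p [ 0.4691 -0.4111  0.0635] yaw98.0 F [-2.6  2.1  5.5] M [ 0.55  0.31 -0.02] gap0.0235
```

View pics/s31.png

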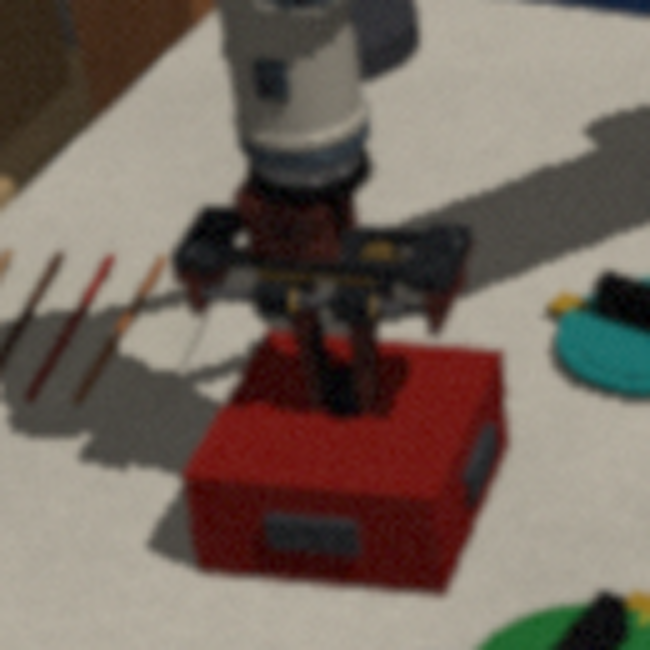

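Contact came at TCP 0.0635, the height I gripped the lid at when it was closed, and there is no visible gap. Next I release, back off and check.

Run:
```python
from h import *
C=[.469,-.411]
gripper_open();hold(.3);move_l([*C,.2],.15);move_to([.40,-.1,.28],q(98));hold(.3)
a=get_image("scene");b=get_image("top");crop(a,150,130,280,230,6,"s32");crop(b,390,160,490,260,6,"t32");cv2.imwrite("pics/s33.png",a["frame"])
for im,n in((a,"s"),(b,"t")):
    P=cloud(im);f=im["frame"].astype(int)
    red=(f[...,2]>f[...,0]+45)&(f[...,2]>f[...,1]+45)&(abs(P[...,2]-.081)<.02)&(abs(P[...,0]-.469)<.06)&(abs(P[...,1]+.411)<.06)
    Q=P[red];c,*_=np.linalg.lstsq(np.c_[Q[:,:2]-[.469,-.411],np.ones(len(Q))],Q[:,2],rcond=None);print(n,len(Q),"slopes,z",c)
st()
```

```text
s 714 slopes,z [0.00128801 0.0005861  0.08023363]
t 1191 slopes,z [0.00306623 0.00089618 0.07998255]
 t96.1 p [ 0.4001 -0.1003  0.2798] yaw98.0 F [ 0.4 -0.5 -0.3] M [ 0.08 -0.14 -0.02] gap0.0876
```

View pics/s32.png

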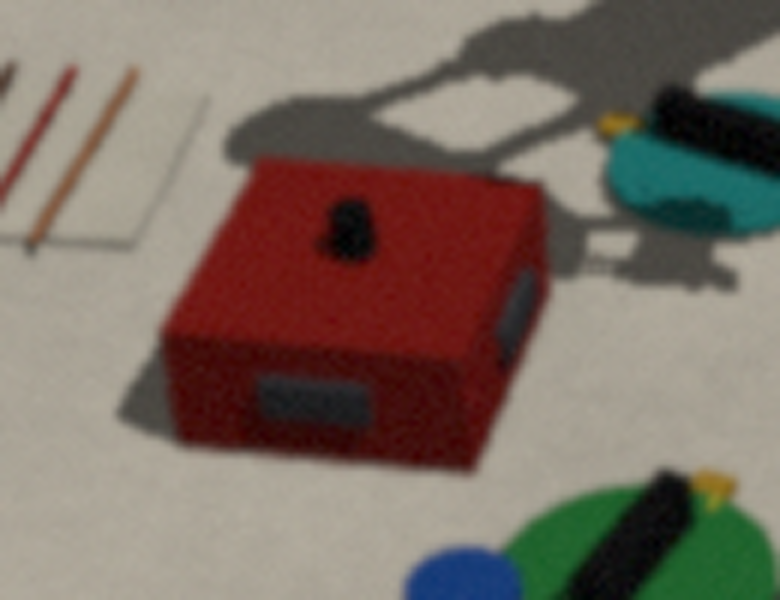

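View pics/t32.png

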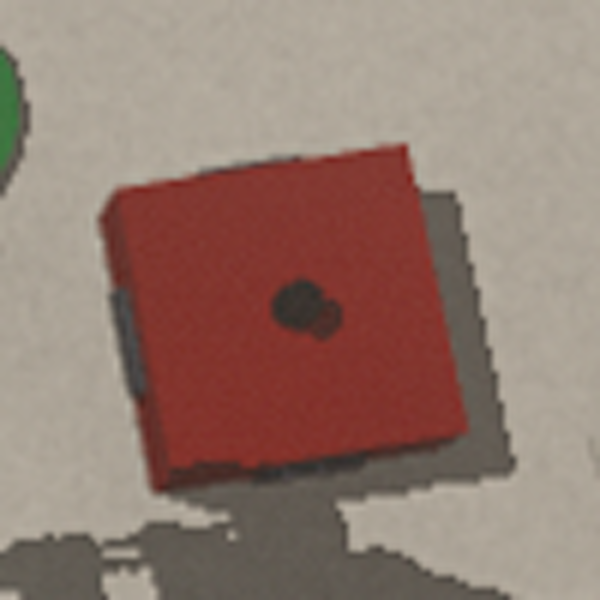

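View pics/s33.png

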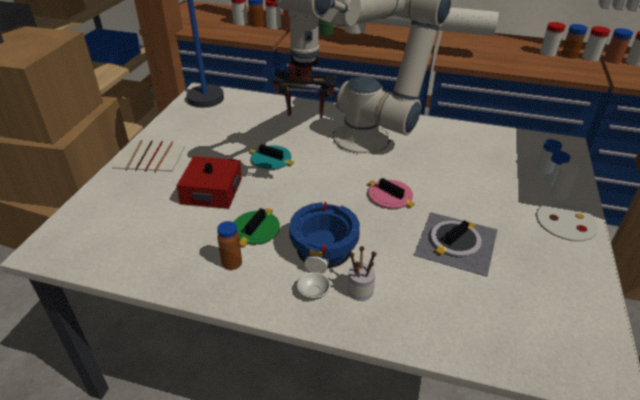

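```bash
python3 -c "
from h import *
job_done(); st()"
```

```text
the job is handed in; nothing more can be done
the job is handed in; nothing more can be done
```

The job is done and handed in; `job_done` gives no verdict. I turned the bayonet lid anticlockwise until its lugs were in the slots, laid it on the mat and set the bin lid aside on the bench. I then stood both cartridges in the bin and put its lid back on, all by about 96 s of the 210 s.

**Last checks**
- **Cartridges:** there were two, one in the housing and one on the bench. Both stood upright in the bin in both views just before I closed it. No others were in sight.
- **Bin lid:** contact came at the same height I gripped it at when it was closed. Its top measured about 80 mm up (81 mm expected) with a tilt of about 0.003 rad, and it was placed back where it was lifted from.
- **Bayonet lid:** it lies flat near the middle of the mat.
- **Bystanders:** the bottle, brush tin and dish look unmoved, and the gripper was clear of everything.

**What failed or disagreed**
- **First grasp missed:** the fingertips are about 22 mm above the reported TCP, not 8 mm ahead of it as the text says. I measured this and corrected for it from then on; later contact heights agreed with it.
- **Lid angle:** the lid needed about 103° (1.8 rad) of turning, against the stated 0.6 to 1.2 rad.
- **Camera views:** the two cameras differed by 2 to 6 mm on the same points.
- **Bench cartridge:** it was knocked aside partway through, so I measured it again before grasping.

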